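# Load and clamp the connector marking fixture

## Task

Load the marking fixture: stand every rectangular pin header from the bench upright and fully home in a pocket of its own, then lower the hold-down plate over the two locating pins until it rests flush on the nest, then wind the handwheel clockwise until the clamp slide is up against its stop. The clamp may have been left wound in, so back it off first if its toe is in the way, and leave the other things on the bench where they are.

Things in the scene. Friction and masses are not known exactly. Their poses are not given: they have to be found in the camera images.
- fixture: Marking fixture, fixed: dark steel bed 150 mm (own x) x 365 mm (own y -90 to +275 mm), 12 mm thick; on it an aluminium nest block 120 x 152 mm, top 40 mm above the bench, then towards +y the clamp slide (46 mm wide, ears 104 mm, toe up to 62 mm high) and a grey gearbox, centre y = 215 mm, with the handwheel. Origin: on the bench under the nest's centre; z up; +y runs from nest to handwheel.
- nest (a point): Centre of the nest's top face, 40 mm above the bench; axes as the fixture's.
- clamp (a joint): Position of the clamp slide in m: 0 wound right back, 0.024 against its stop screws; it moves towards the nest (fixture -y) as it grows, driven only by the handwheel, 8 mm per turn. Its steel toe, 30 mm wide, passes 3 mm above the seated plate; wound in it overhangs the plate's +y edge by 8 mm, below 0.016 it is clear of the plate's place.
- toe (a point): Middle of the lower edge of the clamp toe's tip, 51 mm above the bench, moving with the slide (own y of the fixture = 88 mm when wound right back, 64 mm at the stop).
- wheel (a joint): Angle of the handwheel in rad, 0 (clamp right back) to 18.85 (clamp at its stop), 3 turns; grows clockwise seen from above. Black rim 111 mm over all, axis upright at own (0, 215) mm of the fixture, rim 88 mm above the bench. Turns lightly (about 2 N at the crank handle) and stays where it is left.
- handle (a point): Top centre of the upright crank handle on the handwheel, 142 mm above the bench: a black round handle 17 mm in diameter and 48 mm high above the rim, 40 mm from the wheel's axis. It revolves freely on its own pin, so it can be gripped firmly and carried round in a circle without turning the tool.
- plate: Hold-down plate: aluminium, 112 mm (own x) x 144 mm (own y) x 8 mm, 0.3 kg; 12 mm holes at own x = +42 and -42 mm, y = 0, four 44 x 32 mm windows over the pockets; upright black grip block in its middle, 40 mm along x, 16 mm along y, top 48 mm above the underside. Origin: centre of the underside, z up. Seated, the origin is at point nest and x along the fixture's x, either way round.
- conn0: Rectangular open-topped pin header of grey plastic with brass contacts, 36 mm (own x) x 24 mm (own y) x 26 mm high, 30 g, standing with its opening up; the same after a half turn. Origin: centre of its underside, z up. Two to four are there; absent ones have no pose.
- pocket0 (a point): Centre of the floor of a pocket in the nest, at own (-28, +48) mm of the fixture, 31 mm above the bench: 40 mm along the fixture's x, 28 mm along its y, 9 mm deep. A header stands in it with its long side along the fixture's x, 17 mm proud of the nest.
- conn1: Another header exactly like conn0, if it is present; origin at the centre of its underside.
- pocket1 (a point): Centre of the floor of a pocket in the nest, at own (-28, -48) mm of the fixture, 31 mm above the bench: 40 mm along the fixture's x, 28 mm along its y, 9 mm deep. A header stands in it with its long side along the fixture's x, 17 mm proud of the nest.
- conn2: Another header exactly like conn0, if it is present; origin at the centre of its underside.
- pocket2 (a point): Centre of the floor of a pocket in the nest, at own (+28, +48) mm of the fixture, 31 mm above the bench: 40 mm along the fixture's x, 28 mm along its y, 9 mm deep. A header stands in it with its long side along the fixture's x, 17 mm proud of the nest.
- conn3: Another header exactly like conn0, if it is present; origin at the centre of its underside.
- pocket3 (a point): Centre of the floor of a pocket in the nest, at own (+28, -48) mm of the fixture, 31 mm above the bench: 40 mm along the fixture's x, 28 mm along its y, 9 mm deep. A header stands in it with its long side along the fixture's x, 17 mm proud of the nest.
- pin0 (a point): Tip of a bullet-nosed steel locating pin on the nest at own x = -42 mm of the fixture, y = 0: 10 mm in diameter, 22 mm high above the nest, the top 7 mm tapered to 4 mm.
- pin1 (a point): Tip of a bullet-nosed steel locating pin on the nest at own x = +42 mm of the fixture, y = 0: 10 mm in diameter, 22 mm high above the nest, the top 7 mm tapered to 4 mm.
- reel: A bystander: white plastic component reel lying flat, 178 mm across, 13 mm thick.
- dispenser: A bystander: white dispensing bottle, 60 mm across, 130 mm high.
- driver: A bystander: screwdriver with a black handle, 180 mm long, lying.
- tape: A bystander: roll of clear tape lying flat, 90 mm across, 24 mm high.
- round0: A bystander: round metal connector, 28 mm across, 34 mm high, standing on the bench; not to be loaded.
- round1: A bystander: round metal connector, 28 mm across, 34 mm high, standing on the bench; not to be loaded.
- mug: A bystander: empty grey cup, 68 mm across, 85 mm high.
Mind the look-alikes: they are no part of the job. Several things have the shape of the plate; the one meant has the colours described above.

How it is judged:
On the way, in this order (a step that is already met when the one before it is completed fails the run):
1. every header stands upright and fully home in a pocket (((horizontal distance between conn0 and pocket0 below 0.004 m and z of conn0 in the frame of pocket0 below 0.003 m) or (horizontal distance between conn0 and pocket1 below 0.004 m and z of conn0 in the frame of pocket1 below 0.003 m) or (horizontal distance between conn0 and pocket2 below 0.004 m and z of conn0 in the frame of pocket2 below 0.003 m) or (horizontal distance between conn0 and pocket3 below 0.004 m and z of conn0 in the frame of pocket3 below 0.003 m)) and angle between each of conn0, conn1, conn2, conn3's own z axis and vertical below 0.1 rad and ((horizontal distance between conn1 and pocket0 below 0.004 m and z of conn1 in the frame of pocket0 below 0.003 m) or (horizontal distance between conn1 and pocket1 below 0.004 m and z of conn1 in the frame of pocket1 below 0.003 m) or (horizontal distance between conn1 and pocket2 below 0.004 m and z of conn1 in the frame of pocket2 below 0.003 m) or (horizontal distance between conn1 and pocket3 below 0.004 m and z of conn1 in the frame of pocket3 below 0.003 m)) and ((horizontal distance between conn2 and pocket0 below 0.004 m and z of conn2 in the frame of pocket0 below 0.003 m) or (horizontal distance between conn2 and pocket1 below 0.004 m and z of conn2 in the frame of pocket1 below 0.003 m) or (horizontal distance between conn2 and pocket2 below 0.004 m and z of conn2 in the frame of pocket2 below 0.003 m) or (horizontal distance between conn2 and pocket3 below 0.004 m and z of conn2 in the frame of pocket3 below 0.003 m)) and ((horizontal distance between conn3 and pocket0 below 0.004 m and z of conn3 in the frame of pocket0 below 0.003 m) or (horizontal distance between conn3 and pocket1 below 0.004 m and z of conn3 in the frame of pocket1 below 0.003 m) or (horizontal distance between conn3 and pocket2 below 0.004 m and z of conn3 in the frame of pocket2 below 0.003 m) or (horizontal distance between conn3 and pocket3 below 0.004 m and z of conn3 in the frame of pocket3 below 0.003 m))), for 0.2 s.
2. the hold-down plate rests flush on the nest over both pins (z of plate in the frame of nest between -0.0025 and 0.0025 m and horizontal distance between plate and nest below 0.004 m and angle between plate's own z axis and vertical below 0.03 rad and angle between the x axis of plate and the x axis of fixture, either way round below 0.06 rad), for 0.2 s.
3. the clamp slide is wound in against its stop (value of joint clamp above 0.023 m), for 0.2 s.
At the end, for the whole second after the job is handed in: Every header stands upright on a pocket floor (within 3 mm in height, 4 mm sideways, 0.1 rad); the plate is over both pins, within 2.5 mm of flush on the nest (4 mm sideways, 0.03 rad level, 0.06 rad yaw); the clamp slide is within 1 mm of its stop (joint above 0.023); all at rest (all of step 1 and all of step 2 and value of joint clamp above 0.023 m and linear speed of each of conn0, conn1, conn2, conn3, plate below 0.02 m/s); the robot touches nothing.
It fails at once if one of the other things on the bench is shifted by more than 5 cm (distance of any of reel, dispenser, driver, tape, round0, round1, mug from where it was at the start of the episode above 0.05 m).
Of conn0, conn1, conn2, conn3 only 2 to 4 are there at a start; the rules pass over those that are not, and their reading is None.
At some moment in a run one of conn0, conn1, conn2, conn3, plate may be knocked a few centimetres aside while the robot is not near it.
It also fails if it takes over 210 s, if anything falls off the work surface, if the arm or the gripper's body presses on something with over 40 N, if the wrist force passes 120 N, or if a joint passes its speed limit or range.

## Robot

A 7-joint arm with a two-finger parallel gripper is mounted at the origin on the work surface. World frame = base frame: x ahead of the robot, y to its left, z up, the work surface at z = 0. Lengths are in m, angles in rad, forces in N, time in s.
With the tool pointing down it reaches from about 0.4 to 0.85 m from the base axis. Payload 10.4 kg.
Tool frame: the origin (TCP) lies at the very end of the fingers, on their centre line; the grasp point (between the pads) lies 19 mm behind it; z points along the fingers, y is the line along which they close (so a half turn about z gives the same grasp; the last joint's range is limited). The gripper opens to 85 mm and grips with 20 to 120 N. Pads are 22 mm wide; open, the fingers measure 114 mm over their backs; the gripper's body (76 mm by 85 mm) begins 54 mm behind the grasp point. The pads swing forward as they close: fully open they stand 13 mm farther back than shut.
Start: joints at [-1.136, 0.332, -0.065, 1.46, 0.022, 1.35, -0.088], TCP at [0.276, 0.561, 0.231] pointing down, gripper open.
Joint ranges: [-2.6, 2.6], [-0.5, 2.12], [-1.47, 1.34], [0.16, 2.42], [-1.27, 4.41], [0.06, 2.06], [-2.6, 2.6]. Speed limits (rad/s): [2.22, 2.22, 2.79, 2.79, 3.14, 3.14, 3.14].

## Interface

Orientations are given as a unit quaternion [x, y, z, w].
In Python, from workcell import * gives the robot as it stands. The module is installed in compiled form; this text tells all that it offers.
- The arm moves only by the tool carry_out, never from a script. Its argument "motion" is a list of rows, each an object with "xyz": the shift along the tool's x, y, z in m, a list of three; "angular": the turn, a rotation vector about the tool's x, y, z in degrees, a list of three. A call has 1 to 12 rows; each row is the pose to reach, as a shift and turn from the pose commanded when the call began, along the tool's axes at that moment; what a row does not reach only later rows make up. A row lasts 1/10 s, in which the tool goes at most 50 mm and 8.59 degrees, less where a joint would pass 70% of its speed; a pose out of reach is approached as far as the arm can. A call with a gripper value outside its range is refused whole. "hand" is the opening, from 0 (shut) to 1 (fully open), set as the call begins (left out, the last holds). The fingers move at their own pace and stop on an object; "grip_force" is the grip in N (left out, the last holds). Time passes only in rows, so rows that repeat a pose let the fingers close. It gives the time, the measured TCP pose, the force, the opening and the grip force at its end, in the units of the state.
- get_obs(): the state, without advancing time (a new reading comes with each control period).
- camera(name): name is "scene" or "top"; returns a dict with "img" (420x560x3 uint8, red, green, blue), "fx", "fy", "cx", "cy" (pixels), "k1" (the pictures are not rectified: a ray, as slopes to the right and down, at radius r is drawn at 1 + k1 r^2 times it, then the intrinsics apply), "extrinsics" (4x4, takes a point from camera to world coordinates). Camera axes: x right, y up, looking along -z (the intrinsics and any distortion apply to the point x, -y, -z); pixel columns grow to the right and rows downward; lengths in m; the calibration is good to about 2 mm. A picture is of the moment at which its call begins. There is no depth.
- hand_in(): hands the job in; it is judged then, once.
The state is a dict: "clock": time; "joint_pos": joint angles; "joint_velocities": joint speeds; "tau": joint torques, N m; "position": TCP position; "ee_rot": TCP orientation; "ft_force": force on the tool from outside, world axes, zero at the start; "torque": the same for the moment, N m; "grip_width": opening from 0.0 (shut) to 1.0 (fully open); "grasp_force": force on a finger pad.
Only numpy, scipy, OpenCV 4.12 (cv2) and the standard library are available. Lean on these libraries where they do the work, as an engineer would, in place of code of your own. Each camera call takes 0.05 s, during which the arm holds its last target. There are 200 camera calls.

## Working session

There is one attempt and no reset: what is moved stays moved. The work goes in short steps, Python scripts to look and compute and a tool call to move; the robot and the scene stay as the last step left them, time stands still between calls to the robot, and variables do not carry over. Pictures are saved under pics/ and viewed, at most 14 in all, crops included, and the job is handed in when it is done.

Besides the shell and the picture viewer there is one more tool, called after "Emit:" as name([rows], argument=value, ...), one row to a line, values as JSON. carry_out: Moves the arm, as the interface text tells. Its arguments: {"type":"object","properties":{"motion":{"type":"array"},"hand":{"type":"number"},"grip_force":{"type":"number"}},"required":["motion"]}

```bash
mkdir -p pics
cat > h.py <<'E'
from workcell import *
import numpy as np, cv2
from scipy.spatial.transform import Rotation as R
def snap(n,f=None):
    c=camera(n)
    if f: cv2.imwrite('pics/'+f,c['img'][:,:,::-1])
    return c
def ray(c,u,v):
    x=(u-c['cx'])/c['fx']; y=(v-c['cy'])/c['fy']
    rd=np.hypot(x,y); r=rd
    for _ in range(20): r=rd/(1+c['k1']*r*r)
    s=r/rd if rd>0 else 1
    E=np.array(c['extrinsics']); d=E[:3,:3]@np.array([x*s,-y*s,-1]); return E[:3,3],d
def onz(c,u,v,z):
    o,d=ray(c,u,v); return o+d*(z-o[2])/d[2]
def two(c1,p1,c2,p2):
    o1,d1=ray(c1,*p1); o2,d2=ray(c2,*p2)
    A=np.stack([d1,-d2],1); t=np.linalg.lstsq(A,o2-o1,rcond=None)[0]
    a=o1+d1*t[0]; b=o2+d2*t[1]; return (a+b)/2, np.linalg.norm(a-b)
def proj(c,p):
    E=np.array(c['extrinsics']); q=E[:3,:3].T@(np.array(p)-E[:3,3]); x=q[0]/-q[2]; y=-q[1]/-q[2]
    k=1+c['k1']*(x*x+y*y); return np.array([c['fx']*x*k+c['cx'],c['fy']*y*k+c['cy']])
E
python3 - <<'E'
from h import *
import pickle
d={}
for n in('scene','top'):
    c=snap(n,n+'0.png'); d[n]=c; print(n,c['fx'],c['cx'],c['k1'],np.round(c['extrinsics'],3).tolist())
pickle.dump(d,open('c0.pkl','wb'))
o=get_obs();print(o)
E
```

```text
scene 535.7286988006903 280.49211290206176 0.0414274462492099 [[0.886, -0.377, 0.271, 0.869], [0.464, 0.735, -0.495, -0.738], [-0.012, 0.564, 0.825, 1.289], [0.0, 0.0, 0.0, 1.0]]
top 497.2641961377153 290.09730819384487 -0.04544074427758882 [[-0.016, 0.989, -0.147, 0.283], [-1.0, -0.016, -0.003, -0.021], [-0.005, 0.147, 0.989, 1.436], [0.0, 0.0, 0.0, 1.0]]
{'clock': 0.1, 'joint_pos': array([-1.13558878,  0.33282452, -0.06466745,  1.46084206,  0.02156269,
        1.34990704, -0.08847959]), 'joint_velocities': array([-0.00088401, -0.00127282,  0.00042066, -0.00271559,  0.0001181 ,
       -0.00115468,  0.00064263]), 'tau': array([ 4.79386690e-04, -6.26741552e+01,  4.92137612e-02, -3.92428565e+01,
        1.63976324e-02,  7.05309561e-03, -4.29120973e-05]), 'position': array([0.27610092, 0.56033684, 0.2305928 ]), 'ee_rot': array([ 2.26909824e-01,  9.73915560e-01, -6.30453193e-04, -1.30516604e-04]), 'ft_force': array([ 0.77757001,  0.43230727, -0.03294977]), 'torque': array([ 0.00477129,  0.00361866, -0.02970818]), 'grasp_force': 0.0, 'grip_width': 0.9966979467146739}
```

View pics/scene0.png

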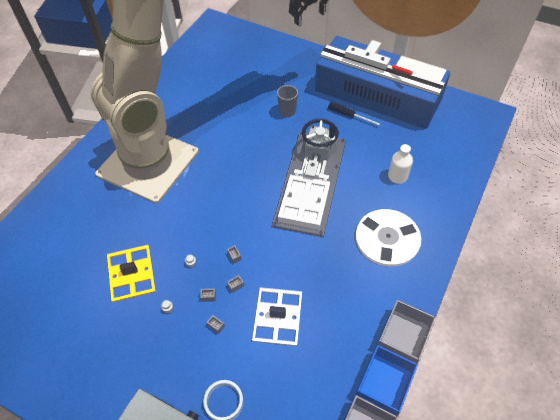

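View pics/top0.png

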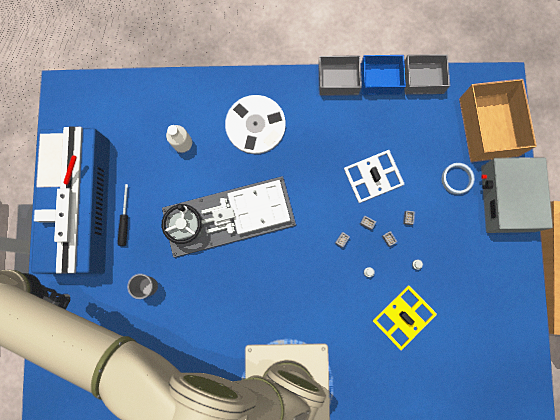

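The scene view shows four grey rectangular headers at (234,254), (235,284), (207,295) and (215,324). The aluminium plate is at (278,316), with the fixture from (302,200) to (320,133).

Look-alikes, top-view pixels:
- **Plates:** aluminium (374,176), and a yellow one at (405,317), which is not wanted.
- **Header-like:** headers at (342,240), (369,223), (409,218), (390,239), and round connectors at (369,272), (418,265), which are not wanted.

I choose the four grey rectangles and the aluminium plate, and check them in a crop.

Run:
```python
import cv2,numpy as np
t=cv2.imread('pics/top0.png');s=cv2.imread('pics/scene0.png')
f=lambda im,x,y,w,h,k:cv2.resize(im[y:y+h,x:x+w],(w*k,h*k),interpolation=cv2.INTER_CUBIC)
a=f(t,325,145,133,100,3); b=f(s,190,235,133,100,3)
c=f(t,155,165,150,100,3)[:, :399]; c=cv2.resize(t[165:265,155:305],(400,267),interpolation=cv2.INTER_CUBIC);d=cv2.resize(s[115:240,265:355],(399,554),interpolation=cv2.INTER_CUBIC)
cv2.imwrite('pics/crop1.png',np.vstack([np.hstack([a,b]),]))
o=np.zeros((600,800,3),np.uint8);o[:300,:399]=a;o[300:600,:399]=b;o[:267,400:800]=c
d=cv2.resize(s[115:240,265:355],(238,330),interpolation=cv2.INTER_CUBIC);o[268:598,400:638]=d
cv2.imwrite('pics/crop1.png',o)
```

```text
(no output)
```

View pics/crop1.png

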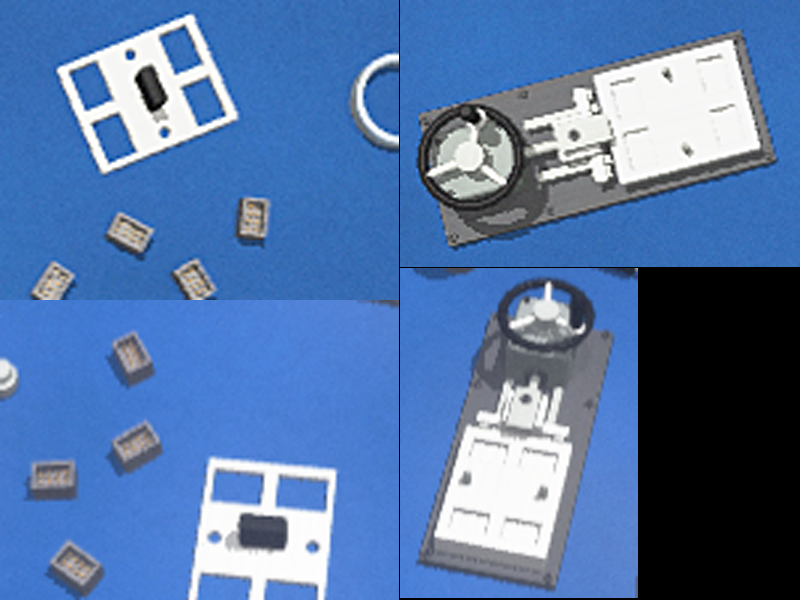

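The crop confirms four open-topped grey headers, the aluminium plate with its black grip block (top view about (374,175)), and the nest with empty pockets. The slide is close to the nest. Next I measure.

```bash
cat >> h.py <<'E'
def mask(c):
    h=cv2.cvtColor(c['img'],cv2.COLOR_RGB2HSV); return ((h[:,:,1]<110)).astype(np.uint8)
def blobs(m,lo,hi):
    n,l,s,ct=cv2.connectedComponentsWithStats(m); return [(s[i,4],ct[i],(l==i)) for i in range(1,n) if lo<s[i,4]<hi]
def rect(c,mk,z):
    cn=max(cv2.findContours(mk.astype(np.uint8),cv2.RETR_EXTERNAL,cv2.CHAIN_APPROX_NONE)[0],key=len)[:,0,:]
    p=np.array([onz(c,u,v,z)[:2] for u,v in cn]); r=cv2.minAreaRect((p*1000).astype(np.float32)); b=cv2.boxPoints(r)
    e0,e1=b[1]-b[0],b[2]-b[1]
    if np.linalg.norm(e0)<np.linalg.norm(e1): e0,e1=e1,e0
    return np.array(r[0]),np.linalg.norm(e0),np.linalg.norm(e1),np.degrees(np.arctan2(e0[1],e0[0]))%180
E
python3 - <<'E'
from h import *
import pickle
d=pickle.load(open('c0.pkl','rb')); s,t=d['scene'],d['top']
ms,mt=mask(s),mask(t)
bs=blobs(ms,40,8000);bt=blobs(mt,40,8000)
for a,c,m in bt:
    print('top',a,c.round(1),[np.round(x,1) for x in rect(t,m,.02)])
for a,c,m in bs: print('sc',a,c.round(1))
for a,c,m in bt:
    if 330<c[0]<425 and 140<c[1]<275:
        best=min(bs,key=lambda b:np.linalg.norm(proj(s,onz(t,*c,.013))-b[1]))
        print(c.round(1),best[1].round(1),[np.round(x,4) for x in two(t,c,s,best[1])])
E
```

```text
top 2831 [255.  123.9] [array([752.1,  82.5]), np.float32(178.7), np.float32(178.2), np.float32(179.0)]
top 539 [178.6 138.3] [array([712.8, 309.5]), np.float32(95.1), np.float32(61.3), np.float32(36.3)]
top 4505 [ 61.3 191.5] [array([538.5, 664.2]), np.float32(436.1), np.float32(132.6), np.float32(179.9)]
top 1381 [373.6 175.8] [array([ 588.9, -262.2]), np.float32(146.0), np.float32(115.3), np.float32(111.4)]
top 401 [458. 178.] [array([ 578.1, -508. ]), np.float32(96.8), np.float32(89.8), np.float32(132.8)]
top 6534 [227.6 216.5] [array([475.9, 166.7]), np.float32(374.4), np.float32(150.2), np.float32(104.0)]
top 332 [123.2 221.7] [array([487.7, 464.5]), np.float32(178.6), np.float32(24.1), np.float32(177.7)]
top 141 [408.8 217.4] [array([ 465.2, -358.6]), np.float32(40.2), np.float32(30.1), np.float32(171.6)]
top 135 [367.6 222.4] [array([ 452.7, -239.9]), np.float32(38.3), np.float32(28.7), np.float32(62.1)]
top 128 [389.3 238.5] [array([ 405.2, -299.9]), np.float32(37.0), np.float32(29.0), np.float32(31.7)]
top 127 [342.1 239.5] [array([ 404.6, -164.7]), np.float32(39.1), np.flo
[... 789 characters left out ...]
.4]
sc 129 [166.6 306.1]
sc 195 [215.1 323.9]
sc 557 [222.7 399. ]
sc 1313 [152. 409.]
sc 174 [  7.5 414.6]
[373.6 175.8] [277.2 315.9] [array([ 0.5933, -0.2651,  0.0009]), np.float64(0.001)]
[408.8 217.4] [215.1 323.9] [array([ 0.4667, -0.3599,  0.0127]), np.float64(0.0016)]
[367.6 222.4] [235.1 283.4] [array([ 0.4544, -0.24  ,  0.0123]), np.float64(0.0019)]
[389.3 238.5] [207.5 294.4] [array([ 0.4067, -0.3003,  0.0133]), np.float64(0.002)]
[342.1 239.5] [233.8 253.8] [array([ 0.4062, -0.1647,  0.0128]), np.float64(0.0019)]
[417.  264.1] [166.6 306.1] [array([ 0.3318, -0.3763,  0.0149]), np.float64(0.0013)]
[368.8 271.7] [190.1 260.6] [array([ 0.3129, -0.2377,  0.0153]), np.float64(0.0013)]
```

```bash
cat > fit.py <<'E'
from h import *
import pickle
d=pickle.load(open('c0.pkl','rb'))
def edges(c,m,o,th,z,sides):
    ex=np.array([np.cos(th),np.sin(th)]);ey=np.array([-ex[1],ex[0]])
    cn=[k[:,0,:] for k in cv2.findContours(m,cv2.RETR_LIST,cv2.CHAIN_APPROX_NONE)[0] if len(k)>60]
    out=[]
    for name,ax,val,lo,hi,zz in sides:
        pts=np.vstack([np.array([onz(c,u,v,zz)[:2] for u,v in k]) for k in cn])-o
        q=np.stack([pts@ex,pts@ey],1)*1000
        s=q[(abs(q[:,ax]-val)<7)&(q[:,1-ax]>lo)&(q[:,1-ax]<hi)]
        if len(s)<8: print(name,'few');continue
        vx,vy,x0,y0=cv2.fitLine(s.astype(np.float32),cv2.DIST_HUBER,0,.01,.01).ravel()
        ang=np.degrees(np.arctan2(vy,vx)); mid=(lo+hi)/2
        v=x0+(mid-y0)*vx/vy if ax==0 else y0+(mid-x0)*vy/vx
        print(name,'off %.2f'%(v-val),'ang %.2f'%((ang-(90 if ax==0 else 0)+90)%180-90),len(s))
E
python3 - <<'E'
from fit import *
o=np.array([.498,.077]);th=np.radians(14)
for n in('top','scene'):
    c=d[n]; print(n)
    m=mask(c)
    E=np.array(c['extrinsics'])[:3,3][:2]-o; e=np.array([E@[np.cos(th),np.sin(th)],E@[-np.sin(th),np.cos(th)]]); print('cam side',e.round(2))
    zz=lambda side,s:0.0 if (e[side]*s>0.08) else .012
    edges(c,m,o,th,0,[('bed-x',0,-75,-80,130,zz(0,-1)),('bed+x',0,75,-80,130,zz(0,1)),('bed-y',1,-90,-65,65,zz(1,-1))])
    g=cv2.cvtColor(c['img'],cv2.COLOR_RGB2GRAY)
    h=np.median(g[(g>200)]); print('bright',h)
    for T in(170,215):
        edges(c,(g>T).astype(np.uint8),o,th,.04,[('nest-x',0,-60,-70,60,.04),('nest+x',0,60,-70,60,.04),('nest-y',1,-76,-55,55,.04),('nest+y',1,76,-55,-20,.04),('nest+y',1,76,20,55,.04)])
E
```

```text
top
cam side [-0.23 -0.04]
bed-x off 3.81 ang -0.06 70
bed+x off 0.59 ang -0.08 70
bed-y off -3.71 ang 0.01 43
bright 218.0
nest-x off 2.75 ang -0.10 44
nest+x off 1.83 ang -0.06 44
nest-y off -4.19 ang -0.19 37
nest+y off -2.26 ang 10.55 27
nest+y off -2.78 ang -7.57 17
nest-x off 3.33 ang 0.10 44
nest+x off 1.57 ang -0.09 44
nest-y off -4.08 ang 0.17 36
nest+y off -2.52 ang 11.20 27
nest+y off -0.98 ang -13.63 26
scene
cam side [ 0.16 -0.88]
bed-x off 5.73 ang -0.04 51
bed+x off 2.90 ang 0.01 58
bed-y off -3.71 ang 0.28 45
bright 229.0
nest-x off 5.42 ang 0.08 36
nest+x off 4.35 ang -0.05 36
nest-y off -5.48 ang -0.45 32
nest+y few
nest+y few
nest-x off 5.87 ang -0.15 28
nest+x off 3.20 ang 0.04 36
nest-y off -5.31 ang -0.39 36
nest+y off 3.05 ang -26.70 14
nest+y off -1.27 ang 15.90 13
```

Run:
```python
import cv2,numpy as np
from fit import *
o=np.array([.5026,.0725]);th=np.radians(14)
def W(x,y,z): return np.array([o[0]+np.cos(th)*x-np.sin(th)*y,o[1]+np.sin(th)*x+np.cos(th)*y,z])
out=[]
for n,(x,y,w,h,k) in(('top',(195,185,60,70,7)),('scene',(285,150,50,65,7))):
    im=cv2.cvtColor(d[n]['img'],cv2.COLOR_RGB2BGR); g=cv2.convertScaleAbs(im,alpha=1.9,beta=-235) if 0 else im.copy()
    g=(np.clip((g.astype(float)-90)/165,0,1)**2.5*255).astype(np.uint8)
    g=cv2.resize(g[y:y+h,x:x+w],(w*k,h*k),interpolation=cv2.INTER_CUBIC)
    for Y,col in((.064,(0,0,255)),(.088,(0,200,0))):
        for X in(-.015,.015):
            p=(proj(d[n],W(X,Y,.051))-[x,y]+.5)*k; cv2.circle(g,tuple(int(v) for v in p),3,col,-1)
    out.append(cv2.copyMakeBorder(g,0,490-g.shape[0],0,0,cv2.BORDER_CONSTANT))
cv2.imwrite('pics/toe.png',np.hstack(out))
# handle candidates: dark pixels, wheel centre projections
for n in('top','scene'):
    print(n,[proj(d[n],W(0,.215,z)).round(1) for z in(.088,.142)], [proj(d[n],W(.04*np.sin(a),.215+.04*np.cos(a),.142)).round(1).tolist() for a in np.radians(range(0,360,45))])
```

```text
top [array([181.1, 223.2]), array([176.6, 220.7])] [[161.9, 224.6], [163.8, 213.2], [173.2, 206.2], [184.6, 207.7], [191.3, 216.8], [189.5, 228.3], [180.0, 235.4], [168.6, 233.8]]
scene [array([319.4, 132. ]), array([320.3, 119.4])] [[322.9, 109.7], [331.6, 114.1], [333.8, 121.6], [328.0, 128.0], [317.6, 129.3], [308.8, 124.8], [306.9, 117.2], [312.7, 111.0]]
```

View pics/toe.png

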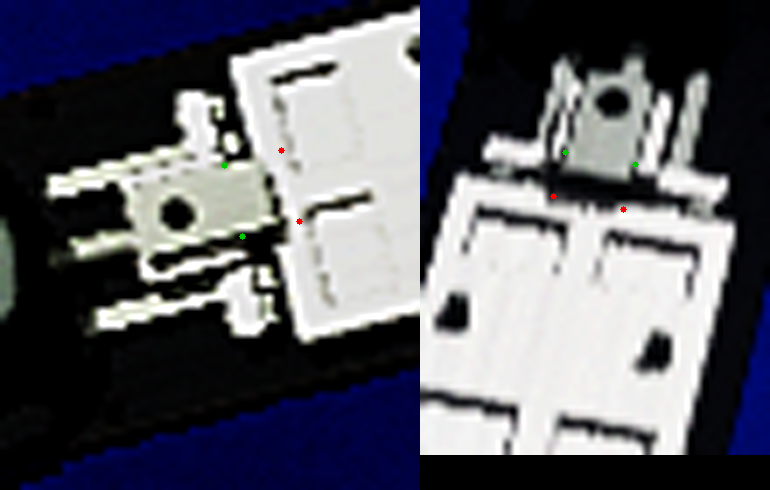

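The toe tip shows in the top crop around (270,195), between the green (0) and red (0.024) marks, so the clamp is partly wound in. I check this numerically, along with the handle location.

```bash
cat >> h.py <<'E'
O=np.array([.5026,.0725]);TH=np.radians(14)
def W(x,y,z): return np.array([O[0]+np.cos(TH)*x-np.sin(TH)*y,O[1]+np.sin(TH)*x+np.cos(TH)*y,z])
def F(p):
    q=np.array(p[:2])-O; return np.array([q[0]*np.cos(TH)+q[1]*np.sin(TH),-q[0]*np.sin(TH)+q[1]*np.cos(TH)])
E
python3 - <<'E'
from h import *
import pickle
d=pickle.load(open('c0.pkl','rb'));t,s=d['top'],d['scene']
for u,v in((276,222),(263,168)):
    for z in(.051,.062): print('top',z,(F(onz(t,195+u/7-.5,185+v/7-.5,z))*1000).round(1))
for u,v in((560,172),(637,182)):
    for z in(.051,.062): print('sc',z,(F(onz(s,285+u/7-.5,150+v/7-.5,z))*1000).round(1))
print('nest edge', (F(onz(t,195+232/7-.5,185+60/7-.5,.04))*1000).round(1),(F(onz(t,195+303/7-.5,185+340/7-.5,.04))*1000).round(1))
o=[]
for c,(x,y) in((t,(155,190)),(s,(290,95))):
    g=c['img'][y:y+55,x:x+60,::-1]; g=(np.clip(g/110.,0,1)**.7*255).astype(np.uint8); o.append(cv2.resize(g,(390,357),interpolation=cv2.INTER_CUBIC))
cv2.imwrite('pics/wheel.png',np.hstack(o))
E
```

```text
top 0.051 [-12.7  73.3]
top 0.062 [-14.4  72.4]
top 0.051 [10.  73.1]
top 0.062 [ 8.1 72.2]
sc 0.051 [155.4 116.7]
sc 0.062 [155.4 107.9]
sc 0.051 [187.2 118.6]
sc 0.062 [186.9 109.8]
nest edge [58.5 75.5] [-60.3  75.3]
```

View pics/wheel.png

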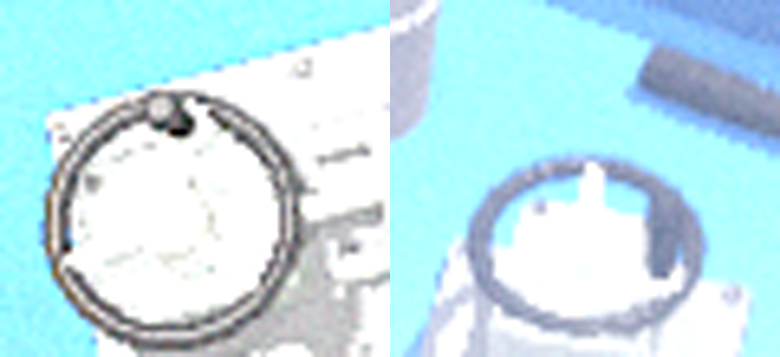

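```bash
cat >> h.py <<'E'
def rel(p,yaw=None,ob=None):
    """tool-axes shift (mm) from present pose to world p; yaw = desired world angle (deg) of tool y axis mod 180"""
    ob=ob or get_obs(); r=R.from_quat(ob['ee_rot']); s=r.inv().apply(np.array(p)-ob['position'])*1000
    y=r.apply([0,1,0]); cur=np.degrees(np.arctan2(y[1],y[0])); out=[s.round(1).tolist()]
    if yaw is not None: out.append(('turn about tool z', round(float(-((yaw-cur+90)%180-90)),1)))
    out.append(('tilt',r.apply([0,0,1]).round(3).tolist(),'ycur',round(float(cur),1))); return out
E
python3 - <<'E'
from h import *
import pickle
d=pickle.load(open('c0.pkl','rb'));t,s=d['top'],d['scene']
p,e=two(t,(179.4,206),s,(331,122.7)); print('handle',p.round(4),e)
f=F(p)*1000; print(f,np.hypot(f[0],f[1]-215),np.degrees(np.arctan2(f[0],f[1]-215)))
f=F(onz(t,179.4,206,.142))*1000;a=np.arctan2(f[0],f[1]-215);print(f,np.hypot(f[0],f[1]-215),np.degrees(a))
h=W(.04*np.sin(a),.215+.04*np.cos(a),.105);print(h)
print(rel(h+[0,0,.11]),rel(h))
for q in((140,172),(217,182)): print('sc',(F(onz(s,285+q[0]/7-.5,150+q[1]/7-.5,.051))*1000).round(1))
E
```

```text
handle [0.4879 0.2717 0.1548] 0.0006839194153443027
[ 33.94893167 196.78443932] 38.52708933098381 118.21612505818608
[ 36.31508532 198.98729507] 39.688690345426025 113.79451033399353
[0.49000376 0.27430898 0.105     ]
[[-318.3, -162.0, 15.8], ('tilt', [-0.001, -0.001, -1.0], 'ycur', 63.8)] [[-318.3, -161.9, 125.8], ('tilt', [-0.001, -0.001, -1.0], 'ycur', 63.8)]
sc [-15.   77.2]
sc [17.4 79.3]
```

Emit:
carry_out([
  {"xyz": [-40, -20, 0], "angular": [0, 0, 0]},
  {"xyz": [-0.08, -0.041, 0], "angular": [0, 0, 0]},
  {"xyz": [-0.12, -0.061, 0], "angular": [0, 0, 0]},
], hand=0.6, grip_force=20)

```text
clock: 0.4
position: [0.3571, 0.4517, 0.2308]
ee_rot: [0.226, 0.974, -0.0, -0.0]
ft_force: [0.1, 0.7, 0.1]
grip_width: 0.599
grasp_force: 0.0
```

My first row was wrongly in millimetres. The per-row limit capped it and the direction was right, so no harm was done. From here all shifts are in metres.

Run:
```python
from h import *
print(get_obs()['position'],rel([.490,.2743,.105]))
```

```text
[0.35711775 0.45172068 0.23082219] [[-197.5, -100.5, 125.8], ('tilt', [-0.001, -0.0, -1.0], 'ycur', 63.8)]
```

Emit:
carry_out([
  {"xyz": [-0.044, -0.022, 0], "angular": [0, 0, 0]},
  {"xyz": [-0.088, -0.045, 0.01], "angular": [0, 0, 0]},
  {"xyz": [-0.132, -0.067, 0.02], "angular": [0, 0, 0]},
  {"xyz": [-0.176, -0.09, 0.03], "angular": [0, 0, 0]},
  {"xyz": [-0.1975, -0.1005, 0.04], "angular": [0, 0, 0]},
  {"xyz": [-0.1975, -0.1005, 0.04], "angular": [0, 0, 0]},
  {"xyz": [-0.1975, -0.1005, 0.04], "angular": [0, 0, 0]},
])

```text
clock: 1.1
position: [0.4894, 0.2754, 0.1909]
ee_rot: [0.227, 0.974, -0.0, -0.0]
ft_force: [-0.2, 0.6, -0.5]
grip_width: 0.597
grasp_force: 0.0
```

Run:
```python
from h import *
print(get_obs()['position'],rel([.490,.2743,.105]))
```

```text
[0.48937872 0.27539194 0.19091982] [[-1.1, -0.7, 85.9], ('tilt', [-0.001, -0.0, -1.0], 'ycur', 63.7)]
```

Emit:
carry_out([
  {"xyz": [-0.001, -0.001, 0.04], "angular": [0, 0, 0]},
  {"xyz": [-0.001, -0.001, 0.07], "angular": [0, 0, 0]},
  {"xyz": [-0.001, -0.001, 0.086], "angular": [0, 0, 0]},
  {"xyz": [-0.001, -0.001, 0.086], "angular": [0, 0, 0]},
])

```text
clock: 1.5
position: [0.4878, 0.2751, 0.1032]
ee_rot: [0.226, 0.974, -0.001, -0.002]
ft_force: [-0.3, -0.3, 0.0]
grip_width: 0.6
grasp_force: 0.0
```

Emit:
carry_out([
  {"xyz": [0, 0, 0], "angular": [0, 0, 0]},
  {"xyz": [0, 0, 0], "angular": [0, 0, 0]},
  {"xyz": [0, 0, 0], "angular": [0, 0, 0]},
  {"xyz": [0, 0, 0], "angular": [0, 0, 0]},
  {"xyz": [0, 0, 0], "angular": [0, 0, 0]},
  {"xyz": [0, 0, 0], "angular": [0, 0, 0]},
], hand=0.0, grip_force=20)

```text
clock: 2.1
position: [0.4908, 0.2751, 0.1068]
ee_rot: [0.227, 0.974, 0.001, 0.001]
ft_force: [-0.4, 1.3, 6.4]
grip_width: 0.196
grasp_force: 22.2
```

```bash
cat > circ.py <<'E'
from h import *
import sys,pickle
# rows for turning the wheel: args start angle deg, step deg, n ; prints tool-frame shifts
def rows(a0,step,n,ob=None):
    ob=ob or get_obs(); r=R.from_quat(ob['ee_rot']).inv()
    P=lambda a:W(.04*np.sin(a),.215+.04*np.cos(a),0)
    print([ [float(v) for v in r.apply(P(np.radians(a0+step*k))-P(np.radians(a0))).round(4)[:2]]+[0] for k in range(1,n+1)])
if __name__=='__main__':
    ob=get_obs(); f=F(ob['position'])*1000; print(ob['position'],ob['ft_force'],ob['grip_width'],f,'r',np.hypot(f[0],f[1]-215),'a',np.degrees(np.arctan2(f[0],f[1]-215)))
    if len(sys.argv)>1: rows(*[float(x) for x in sys.argv[1:3]],int(sys.argv[3]))
E
python3 circ.py 114 -15 12
```

```text
[0.49075727 0.27505615 0.10683001] [-0.44392515  1.30116518  6.42011497] 0.19589145154671692 [ 37.51181281 199.40438307] r 40.62461529143431 a 112.5752038301946
[[0.0042, 0.0096, 0], [0.0107, 0.0177, 0], [0.0191, 0.0239, 0], [0.0289, 0.0277, 0], [0.0393, 0.0288, 0], [0.0496, 0.0272, 0], [0.0591, 0.023, 0], [0.0673, 0.0165, 0], [0.0735, 0.0081, 0], [0.0773, -0.0016, 0], [0.0784, -0.012, 0], [0.0768, -0.0223, 0]]
```

Emit:
carry_out([
  {"xyz": [0.004, 0.0095, 0], "angular": [0, 0, 0]},
  {"xyz": [0.0107, 0.0177, 0], "angular": [0, 0, 0]},
  {"xyz": [0.019, 0.024, 0], "angular": [0, 0, 0]},
  {"xyz": [0.029, 0.0277, 0], "angular": [0, 0, 0]},
  {"xyz": [0.0393, 0.029, 0], "angular": [0, 0, 0]},
  {"xyz": [0.0496, 0.0272, 0], "angular": [0, 0, 0]},
  {"xyz": [0.059, 0.023, 0], "angular": [0, 0, 0]},
  {"xyz": [0.0673, 0.0165, 0], "angular": [0, 0, 0]},
  {"xyz": [0.0735, 0.008, 0], "angular": [0, 0, 0]},
  {"xyz": [0.0773, -0.0016, 0], "angular": [0, 0, 0]},
  {"xyz": [0.0784, -0.012, 0], "angular": [0, 0, 0]},
  {"xyz": [0.0768, -0.0223, 0], "angular": [0, 0, 0]},
])

```text
clock: 3.3
position: [0.4119, 0.2893, 0.1069]
ee_rot: [0.227, 0.974, 0.002, 0.001]
ft_force: [4.1, 2.9, 4.2]
grip_width: 0.193
grasp_force: 22.2
```

```bash
python3 circ.py -66 -15 12
```

```text
[0.41188878 0.28928936 0.10685247] [4.12682445 2.89847273 4.20771681] 0.19255449817283365 [-35.57062143 232.2948176 ] r 39.55224171790003 a -64.07048217820176
[[-0.0042, -0.0096, 0], [-0.0107, -0.0177, 0], [-0.0191, -0.0239, 0], [-0.0289, -0.0277, 0], [-0.0392, -0.0288, 0], [-0.0496, -0.0273, 0], [-0.0591, -0.0231, 0], [-0.0673, -0.0165, 0], [-0.0735, -0.0081, 0], [-0.0773, 0.0016, 0], [-0.0784, 0.012, 0], [-0.0768, 0.0223, 0]]
```

Emit:
carry_out([
  {"xyz": [-0.004, -0.0095, 0], "angular": [0, 0, 0]},
  {"xyz": [-0.0107, -0.0177, 0], "angular": [0, 0, 0]},
  {"xyz": [-0.019, -0.024, 0], "angular": [0, 0, 0]},
  {"xyz": [-0.029, -0.0277, 0], "angular": [0, 0, 0]},
  {"xyz": [-0.0393, -0.029, 0], "angular": [0, 0, 0]},
  {"xyz": [-0.0496, -0.0272, 0], "angular": [0, 0, 0]},
  {"xyz": [-0.059, -0.023, 0], "angular": [0, 0, 0]},
  {"xyz": [-0.0673, -0.0165, 0], "angular": [0, 0, 0]},
  {"xyz": [-0.0735, -0.008, 0], "angular": [0, 0, 0]},
  {"xyz": [-0.0773, 0.0016, 0], "angular": [0, 0, 0]},
  {"xyz": [-0.0784, 0.012, 0], "angular": [0, 0, 0]},
  {"xyz": [-0.0768, 0.0223, 0], "angular": [0, 0, 0]},
])

```text
clock: 4.5
position: [0.4907, 0.2743, 0.1068]
ee_rot: [0.227, 0.974, 0.0, 0.0]
ft_force: [-5.6, -2.1, 12.2]
grip_width: 0.191
grasp_force: 22.9
```

Emit:
carry_out([
  {"xyz": [0, 0, 0], "angular": [0, 0, 0]},
  {"xyz": [0, 0, 0], "angular": [0, 0, 0]},
  {"xyz": [0, 0, 0], "angular": [0, 0, 0]},
  {"xyz": [0, 0, -0.05], "angular": [0, 0, 0]},
  {"xyz": [0, 0, -0.09], "angular": [0, 0, 0]},
  {"xyz": [0, 0, -0.09], "angular": [0, 0, 0]},
], hand=0.6)

```text
clock: 5.1
position: [0.4925, 0.275, 0.2012]
ee_rot: [0.227, 0.974, 0.003, 0.003]
ft_force: [0.1, -0.5, -0.9]
grip_width: 0.6
grasp_force: 0.0
```

```bash
python3 circ.py
python3 - <<'E'
from h import *
print(rel([.4062,-.1647,.12],145)) # tool y along D's long axis
E
```

```text
[0.49249483 0.27499912 0.20122698] [ 0.13448015 -0.53110807 -0.8829979 ] 0.6001991882745168 [ 39.18396978 198.92869115] r 42.35174678671402 a 112.30099089589797
[[-116.9, -433.1, 78.3], ('turn about tool z', -81.3), ('tilt', [0.007, 0.005, -1.0], 'ycur', 63.7)]
```

Emit:
carry_out([
  {"xyz": [-0.011, -0.04, 0], "angular": [0, 0, -8]},
  {"xyz": [-0.022, -0.082, 0], "angular": [0, 0, -16]},
  {"xyz": [-0.034, -0.125, 0], "angular": [0, 0, -24]},
  {"xyz": [-0.045, -0.168, 0], "angular": [0, 0, -32]},
  {"xyz": [-0.057, -0.211, 0], "angular": [0, 0, -40]},
  {"xyz": [-0.069, -0.254, 0], "angular": [0, 0, -48]},
  {"xyz": [-0.08, -0.297, 0.01], "angular": [0, 0, -56]},
  {"xyz": [-0.092, -0.34, 0.03], "angular": [0, 0, -64]},
  {"xyz": [-0.104, -0.383, 0.05], "angular": [0, 0, -72]},
  {"xyz": [-0.114, -0.42, 0.07], "angular": [0, 0, -80]},
  {"xyz": [-0.117, -0.433, 0.078], "angular": [0, 0, -81.3]},
  {"xyz": [-0.117, -0.433, 0.078], "angular": [0, 0, -81.3]},
], hand=0.75)

```text
clock: 6.3
position: [0.4129, -0.1441, 0.1475]
ee_rot: [-0.424, 0.906, -0.013, 0.01]
ft_force: [0.0, 0.3, 1.7]
grip_width: 0.744
grasp_force: 0.0
```

Run:
```python
from h import *
print(get_obs()['joint_pos'].round(2),rel([.4062,-.1647,.012],145))
```

```text
[-0.82 -0.17  1.    2.1   0.17  1.11  2.55] [[21.0, -3.9, 135.6], ('turn about tool z', -4.9), ('tilt', [0.028, -0.015, -1.0], 'ycur', 140.1)]
```

Emit:
carry_out([
  {"xyz": [0.01, -0.002, 0.03], "angular": [0, 0, 4]},
  {"xyz": [0.01, -0.002, 0.03], "angular": [0, 0, 6]},
  {"xyz": [0.01, -0.002, 0.03], "angular": [0, 0, 6]},
  {"xyz": [0.01, -0.002, 0.03], "angular": [0, 0, 6]},
])

```text
clock: 6.7
position: [0.4095, -0.152, 0.1181]
ee_rot: [-0.377, 0.926, -0.012, 0.01]
ft_force: [0.4, -0.3, 0.0]
grip_width: 0.75
grasp_force: 0.0
```

Run:
```python
from h import *
print(get_obs()['joint_pos'].round(2),get_obs()['position'],rel([.4062,-.1647,.012],145))
```

```text
[-0.82 -0.1   1.05  2.14  0.11  1.02  2.52] [ 0.40950852 -0.1519849   0.11812316] [[12.3, -3.6, 106.2], ('turn about tool z', -10.7), ('tilt', [0.028, -0.015, -0.999], 'ycur', 134.3)]
```

```bash
cat >> h.py <<'E'
def full(p,yaw,n=1,ob=None,z1=None):
    """rows to world p, tool down, tool y at world angle yaw (exact, not mod 180)"""
    ob=ob or get_obs(); r=R.from_quat(ob['ee_rot']); a=np.radians(yaw)
    y=np.array([np.cos(a),np.sin(a),0]);z=np.array([0,0,-1.]);T=R.from_matrix(np.stack([np.cross(y,z),y,z],1))
    s=r.inv().apply(np.array(p)-ob['position']); v=np.degrees((r.inv()*T).as_rotvec())
    print('j7 %.2f'%ob['joint_pos'][6],'shift',s.round(4).tolist(),'rot',v.round(1).tolist(),'|%.1f|'%np.linalg.norm(v),'pos',ob['position'].round(4).tolist(),'ft',ob['ft_force'].round(1).tolist(),'w',round(ob['grip_width']*85,1))
E
python3 - <<'E'
from h import *
full([.4062,-.1647,.09],-35)
E
```

```text
j7 2.52 shift [0.0115, -0.0059, 0.0282] rot [0.6, 2.6, 169.2] |169.3| pos [0.4095, -0.152, 0.1181] ft [0.4, -0.3, 0.0] w 63.7
```

Emit:
carry_out([
  {"xyz": [0.0, 0, 0], "angular": [0, 0.1, 8.5]},
  {"xyz": [0, 0, 0], "angular": [0, 0.3, 17]},
  {"xyz": [0, 0, 0], "angular": [0, 0.4, 25.5]},
  {"xyz": [0, 0, 0], "angular": [0.1, 0.5, 34]},
  {"xyz": [0, 0, 0], "angular": [0.1, 0.7, 42.5]},
  {"xyz": [0, 0, 0], "angular": [0.2, 0.8, 51]},
  {"xyz": [0, 0, 0], "angular": [0.2, 0.9, 59.5]},
  {"xyz": [0, 0, 0], "angular": [0.2, 1, 68]},
  {"xyz": [0, 0, 0], "angular": [0.3, 1.2, 76.5]},
  {"xyz": [0, 0, 0], "angular": [0.3, 1.3, 85]},
  {"xyz": [0, 0, 0], "angular": [0.3, 1.4, 93.5]},
  {"xyz": [0.005, 0, 0], "angular": [0.4, 1.6, 102]},
])

```text
clock: 7.9
position: [0.4064, -0.1554, 0.1184]
ee_rot: [0.485, 0.874, -0.007, 0.006]
ft_force: [0.5, 0.5, 0.5]
grip_width: 0.752
grasp_force: 0.0
```

Run:
```python
from h import *
full([.4062,-.1647,.09],-35)
```

```text
j7 0.77 shift [-0.0073, -0.0049, 0.0285] rot [0.3, 1.1, 66.9] |66.9| pos [0.4064, -0.1554, 0.1184] ft [0.5, 0.5, 0.5] w 63.9
```

Emit:
carry_out([
  {"xyz": [0, 0, 0], "angular": [0, 0.1, 8.5]},
  {"xyz": [0, 0, 0], "angular": [0, 0.3, 17]},
  {"xyz": [0, 0, 0], "angular": [0, 0.4, 25.5]},
  {"xyz": [0, 0, 0], "angular": [0.1, 0.5, 34]},
  {"xyz": [-0.002, 0, 0], "angular": [0.1, 0.7, 42.5]},
  {"xyz": [-0.004, -0.002, 0.01], "angular": [0.2, 0.8, 51]},
  {"xyz": [-0.006, -0.003, 0.02], "angular": [0.2, 0.9, 59.5]},
  {"xyz": [-0.007, -0.005, 0.028], "angular": [0.3, 1, 66]},
  {"xyz": [-0.007, -0.005, 0.028], "angular": [0.3, 1.1, 66.9]},
  {"xyz": [-0.007, -0.005, 0.028], "angular": [0.3, 1.1, 66.9]},
])

```text
clock: 8.9
position: [0.4057, -0.1648, 0.0905]
ee_rot: [0.885, 0.465, -0.0, -0.0]
ft_force: [-0.5, -0.9, -0.1]
grip_width: 0.751
grasp_force: 0.0
```

Run:
```python
from h import *
full([.4062,-.1647,.012],-35)
```

```text
j7 -0.26 shift [0.0004, 0.0005, 0.0785] rot [-0.1, 0.0, 0.4] |0.4| pos [0.4057, -0.1648, 0.0905] ft [-0.5, -0.9, -0.1] w 63.8
```

Emit:
carry_out([
  {"xyz": [0, 0, 0.045], "angular": [0, 0, 0]},
  {"xyz": [0.0004, 0.0005, 0.07], "angular": [0, 0, 0]},
  {"xyz": [0.0004, 0.0005, 0.0785], "angular": [0, 0, 0]},
  {"xyz": [0.0004, 0.0005, 0.0785], "angular": [0, 0, 0]},
])

```text
clock: 9.3
position: [0.4057, -0.1646, 0.0115]
ee_rot: [0.885, 0.465, -0.001, -0.001]
ft_force: [0.3, -0.9, 0.7]
grip_width: 0.746
grasp_force: 0.0
```

Emit:
carry_out([
  {"xyz": [0, 0, 0], "angular": [0, 0, 0]},
  {"xyz": [0, 0, 0], "angular": [0, 0, 0]},
  {"xyz": [0, 0, 0], "angular": [0, 0, 0]},
  {"xyz": [0, 0, 0], "angular": [0, 0, 0]},
  {"xyz": [0, 0, 0], "angular": [0, 0, 0]},
], hand=0.0)

```text
clock: 9.8
position: [0.4072, -0.1646, 0.013]
ee_rot: [0.886, 0.464, 0.001, -0.0]
ft_force: [-2.3, -0.4, 7.4]
grip_width: 0.421
grasp_force: 21.5
```

Run:
```python
from h import *
full([.4062,-.1647,.06],55)
```

```text
j7 -0.05 shift [-0.0006, -0.0007, -0.047] rot [0.1, -0.0, -89.7] |89.7| pos [0.4072, -0.1646, 0.013] ft [-2.3, -0.4, 7.4] w 35.8
```

Emit:
carry_out([
  {"xyz": [0, 0, 0], "angular": [0, 0, 0]},
  {"xyz": [0, 0, 0], "angular": [0, 0, 0]},
  {"xyz": [0, 0, 0], "angular": [0, 0, 0]},
  {"xyz": [0, 0, -0.03], "angular": [0, 0, 0]},
  {"xyz": [0, 0, -0.047], "angular": [0, 0, -8]},
  {"xyz": [0, 0, -0.047], "angular": [0, 0, -16.5]},
  {"xyz": [0, 0, -0.047], "angular": [0, 0, -25]},
  {"xyz": [0, 0, -0.047], "angular": [0, 0, -33.5]},
  {"xyz": [0, 0, -0.047], "angular": [0, 0, -42]},
  {"xyz": [0, 0, -0.047], "angular": [0, 0, -50.5]},
  {"xyz": [0, 0, -0.047], "angular": [0, 0, -59]},
  {"xyz": [0, 0, -0.047], "angular": [0, 0, -67.5]},
], hand=0.75)

```text
clock: 11.0
position: [0.4061, -0.1645, 0.0587]
ee_rot: [0.476, 0.879, -0.0, -0.001]
ft_force: [-0.7, 0.1, 0.7]
grip_width: 0.748
grasp_force: 0.0
```

Run:
```python
from h import *
full([.4062,-.1647,.013],55)
```

```text
j7 0.98 shift [-0.0003, 0.0, 0.0457] rot [-0.0, -0.1, -21.9] |21.9| pos [0.4061, -0.1645, 0.0587] ft [-0.7, 0.1, 0.7] w 63.6
```

Emit:
carry_out([
  {"xyz": [0, 0, 0], "angular": [0, 0, -8.5]},
  {"xyz": [0, 0, 0], "angular": [0, 0, -17]},
  {"xyz": [0, 0, 0.02], "angular": [0, 0, -21.9]},
  {"xyz": [0, 0, 0.0457], "angular": [0, 0, -21.9]},
  {"xyz": [0, 0, 0.0457], "angular": [0, 0, -21.9]},
])

```text
clock: 11.5
position: [0.4041, -0.1642, 0.011]
ee_rot: [0.303, 0.953, -0.001, -0.003]
ft_force: [-0.6, 0.3, 0.2]
grip_width: 0.752
grasp_force: 0.0
```

Emit:
carry_out([
  {"xyz": [0, 0, 0], "angular": [0, 0, 0]},
  {"xyz": [0, 0, 0], "angular": [0, 0, 0]},
  {"xyz": [0, 0, 0], "angular": [0, 0, 0]},
  {"xyz": [0, 0, 0], "angular": [0, 0, 0]},
  {"xyz": [0, 0, 0], "angular": [0, 0, 0]},
  {"xyz": [0, 0, 0], "angular": [0, 0, 0]},
], hand=0.0)

```text
clock: 12.1
position: [0.4069, -0.1646, 0.014]
ee_rot: [0.303, 0.953, 0.0, 0.0]
ft_force: [-1.2, -0.3, 5.6]
grip_width: 0.275
grasp_force: 21.1
```

Run:
```python
from h import *
full([.4062,-.1647,.013],55)
```

```text
j7 1.44 shift [0.0005, -0.0005, 0.001] rot [0.0, 0.0, -0.3] |0.3| pos [0.4069, -0.1646, 0.014] ft [-1.2, -0.3, 5.6] w 23.4
```

Emit:
carry_out([
  {"xyz": [0, 0, 0], "angular": [0, 0, 0]},
  {"xyz": [0, 0, 0], "angular": [0, 0, 0]},
  {"xyz": [0, 0, 0], "angular": [0, 0, 0]},
  {"xyz": [0, 0, -0.04], "angular": [0, 0, 0]},
  {"xyz": [0, 0, -0.09], "angular": [0, 0, 0]},
  {"xyz": [0, 0.05, -0.11], "angular": [0, 0, 0]},
  {"xyz": [0, 0.1, -0.11], "angular": [0, 0, 0]},
  {"xyz": [0, 0.15, -0.11], "angular": [0, 0, 0]},
  {"xyz": [0, 0.2, -0.11], "angular": [0, 0, 0]},
  {"xyz": [0, 0.2, -0.11], "angular": [0, 0, 0]},
], hand=0.75)

```text
clock: 13.1
position: [0.5243, 0.0053, 0.1225]
ee_rot: [0.299, 0.954, 0.0, -0.0]
ft_force: [-1.4, -0.2, -0.2]
grip_width: 0.749
grasp_force: 0.0
```

```bash
cat >> h.py <<'E'
def heads(pairs):
    """find headers near expected world xy: returns per-camera xy at z=.013, triangulated"""
    t=snap('top');s=snap('scene');bt=blobs(mask(t),60,260);bs=blobs(mask(s),80,320)
    for p in pairs:
        f=lambda c,b:min(b,key=lambda k:np.linalg.norm(k[1]-proj(c,[*p,.013])))
        a,b=f(t,bt),f(s,bs); r=rect(t,a[2],.02)
        print(p,'top',onz(t,*a[1],.013)[:2].round(4),'sc',onz(s,*b[1],.013)[:2].round(4),'tri',two(t,a[1],s,b[1])[0].round(4),'ang %.0f'%r[3],a[0],b[0])
E
python3 - <<'E'
from h import *
full([.4062,-.1647,.013],55)
heads([(.4062,-.1647),(.4544,-.24),(.4067,-.3003),(.4667,-.3599)])
E
```

```text
j7 1.00 shift [-0.0003, -0.207, 0.1094] rot [0.0, -0.1, 0.2] |0.2| pos [0.5243, 0.0053, 0.1225] ft [-1.4, -0.2, -0.2] w 63.6
(0.4062, -0.1647) top [ 0.4063 -0.1653] sc [ 0.408  -0.1647] tri [ 0.407  -0.1648  0.0121] ang 145 129 157
(0.4544, -0.24) top [ 0.4536 -0.2405] sc [ 0.4555 -0.2395] tri [ 0.4545 -0.2399  0.0123] ang 62 135 184
(0.4067, -0.3003) top [ 0.406 -0.301] sc [ 0.4077 -0.2995] tri [ 0.4069 -0.3002  0.0131] ang 32 128 187
(0.4667, -0.3599) top [ 0.4661 -0.3603] sc [ 0.4676 -0.3594] tri [ 0.4668 -0.3598  0.0126] ang 172 141 193
```

Emit:
carry_out([
  {"xyz": [0, -0.05, 0], "angular": [0, 0, 0]},
  {"xyz": [0, -0.1, 0], "angular": [0, 0, 0]},
  {"xyz": [0, -0.15, 0.0], "angular": [0, 0, 0]},
  {"xyz": [0, -0.195, 0.0], "angular": [0, 0, 0]},
  {"xyz": [-0.0003, -0.207, 0.02], "angular": [0, 0, 0]},
  {"xyz": [-0.0003, -0.207, 0.065], "angular": [0, 0, 0]},
  {"xyz": [-0.0003, -0.207, 0.1], "angular": [0, 0, 0]},
  {"xyz": [-0.0003, -0.207, 0.1095], "angular": [0, 0, 0]},
  {"xyz": [-0.0003, -0.207, 0.1095], "angular": [0, 0, 0]},
])

```text
clock: 14.1
position: [0.4006, -0.1711, 0.013]
ee_rot: [0.304, 0.953, -0.001, -0.002]
ft_force: [-0.3, -0.4, 0.1]
grip_width: 0.75
grasp_force: 0.0
```

Emit:
carry_out([
  {"xyz": [0, 0, 0], "angular": [0, 0, 0]},
  {"xyz": [0, 0, 0], "angular": [0, 0, 0]},
  {"xyz": [0, 0, 0], "angular": [0, 0, 0]},
  {"xyz": [0, 0, 0], "angular": [0, 0, 0]},
  {"xyz": [0, 0, 0], "angular": [0, 0, 0]},
  {"xyz": [0, 0, 0], "angular": [0, 0, 0]},
  {"xyz": [0, 0, -0.03], "angular": [0, 0, 0]},
  {"xyz": [0, 0, -0.07], "angular": [0, 0, 0]},
  {"xyz": [0, 0, -0.07], "angular": [0, 0, 0]},
], hand=0.0, grip_force=30)

```text
clock: 15.0
position: [0.4053, -0.1713, 0.088]
ee_rot: [0.304, 0.953, 0.001, 0.003]
ft_force: [0.3, 0.0, -0.3]
grip_width: 0.27
grasp_force: 30.6
```

Run:
```python
from h import *
full([.4069,-.1646,.013],55)
full(W(-.028,.048,.085),104)
```

```text
j7 1.32 shift [0.0029, 0.006, 0.075] rot [0.3, 0.3, -0.4] |0.5| pos [0.4053, -0.1713, 0.088] ft [0.3, 0.0, -0.3] w 23.0
j7 1.32 shift [0.1164, 0.2651, 0.0037] rot [0.1, 0.4, -49.4] |49.4| pos [0.4053, -0.1713, 0.088] ft [0.3, 0.0, -0.3] w 23.0
```

Emit:
carry_out([
  {"xyz": [0.017, 0.038, 0], "angular": [0, 0, -7]},
  {"xyz": [0.033, 0.076, 0], "angular": [0, 0, -14]},
  {"xyz": [0.05, 0.114, 0], "angular": [0, 0, -21]},
  {"xyz": [0.067, 0.152, 0], "angular": [0, 0, -28]},
  {"xyz": [0.083, 0.19, 0], "angular": [0, 0, -35]},
  {"xyz": [0.1, 0.228, 0], "angular": [0, 0, -42]},
  {"xyz": [0.116, 0.265, 0.003], "angular": [0, 0, -49.4]},
  {"xyz": [0.116, 0.265, 0.003], "angular": [0, 0, -49.4]},
  {"xyz": [0.116, 0.265, 0.003], "angular": [0, 0, -49.4]},
  {"xyz": [0.116, 0.265, 0.003], "angular": [0, 0, -49.4]},
  {"xyz": [0.116, 0.265, 0.003], "angular": [0, 0, -49.4]},
])

```text
clock: 16.1
position: [0.4609, 0.1118, 0.0806]
ee_rot: [-0.121, 0.993, 0.0, -0.001]
ft_force: [0.6, -0.7, -0.4]
grip_width: 0.271
grasp_force: 30.6
```

Run:
```python
from h import *
full(W(-.028,.048,.056),104)
```

```text
j7 1.57 shift [-0.003, -0.0002, 0.0246] rot [0.0, -0.1, -0.1] |0.1| pos [0.4609, 0.1118, 0.0806] ft [0.6, -0.7, -0.4] w 23.0
```

Emit:
carry_out([
  {"xyz": [-0.003, -0.0002, 0.005], "angular": [0, 0, 0]},
  {"xyz": [-0.003, -0.0002, 0.015], "angular": [0, 0, 0]},
  {"xyz": [-0.003, -0.0002, 0.0246], "angular": [0, 0, 0]},
  {"xyz": [-0.003, -0.0002, 0.0246], "angular": [0, 0, 0]},
  {"xyz": [-0.003, -0.0002, 0.0246], "angular": [0, 0, 0]},
  {"xyz": [-0.003, -0.0002, 0.0246], "angular": [0, 0, 0]},
])

```text
clock: 16.7
position: [0.464, 0.1134, 0.0559]
ee_rot: [-0.123, 0.992, 0.0, -0.001]
ft_force: [-0.7, -0.8, 0.2]
grip_width: 0.27
grasp_force: 30.6
```

Run:
```python
from h import *
full(W(-.028,.048,.0435),104)
```

```text
j7 1.60 shift [0.0004, -0.0011, 0.0124] rot [0.0, -0.1, 0.1] |0.1| pos [0.464, 0.1134, 0.0559] ft [-0.7, -0.8, 0.2] w 23.0
```

Emit:
carry_out([
  {"xyz": [0, -0.001, 0.003], "angular": [0, 0, 0]},
  {"xyz": [0, -0.001, 0.006], "angular": [0, 0, 0]},
  {"xyz": [0, -0.001, 0.009], "angular": [0, 0, 0]},
  {"xyz": [0, -0.001, 0.0115], "angular": [0, 0, 0]},
  {"xyz": [0, -0.001, 0.0115], "angular": [0, 0, 0]},
  {"xyz": [0, -0.001, 0.0115], "angular": [0, 0, 0]},
])

```text
clock: 17.3
position: [0.4643, 0.1125, 0.0456]
ee_rot: [-0.122, 0.992, 0.001, -0.001]
ft_force: [-9.0, -2.6, 23.3]
grip_width: 0.268
grasp_force: 33.6
```

Run:
```python
from h import *
full(W(-.028,.048,.0435),104)
```

```text
j7 1.62 shift [0.0005, -0.0001, 0.0021] rot [0.1, -0.1, 0.1] |0.1| pos [0.4643, 0.1125, 0.0456] ft [-9.0, -2.6, 23.3] w 22.8
```

Emit:
carry_out([
  {"xyz": [0, 0, -0.001], "angular": [0, 0, 0]},
  {"xyz": [0, 0, -0.001], "angular": [0, 0, 0]},
  {"xyz": [0, 0, -0.001], "angular": [0, 0, 0]},
  {"xyz": [0, 0, -0.02], "angular": [0, 0, 0]},
  {"xyz": [0, 0, -0.05], "angular": [0, 0, 0]},
  {"xyz": [0, -0.04, -0.06], "angular": [0, 0, 8.5]},
  {"xyz": [0, -0.085, -0.06], "angular": [0, 0, 17]},
  {"xyz": [0, -0.13, -0.06], "angular": [0, 0, 25.5]},
  {"xyz": [0, -0.175, -0.06], "angular": [0, 0, 34]},
  {"xyz": [0, -0.22, -0.06], "angular": [0, 0, 42.5]},
  {"xyz": [0, -0.265, -0.06], "angular": [0, 0, 51]},
  {"xyz": [0, -0.31, -0.06], "angular": [0, 0, 59.5]},
], hand=0.42)

```text
clock: 18.5
position: [0.5399, -0.1898, 0.104]
ee_rot: [0.388, 0.921, -0.0, -0.001]
ft_force: [0.1, 0.2, -0.6]
grip_width: 0.421
grasp_force: 0.0
```

Run:
```python
from h import *
full([.4545,-.2398,.08],-28)
```

```text
j7 1.32 shift [0.0238, -0.096, 0.0241] rot [-0.1, -0.0, 72.3] |72.3| pos [0.5399, -0.1898, 0.104] ft [0.1, 0.2, -0.6] w 35.8
```

Emit:
carry_out([
  {"xyz": [0.002, -0.01, 0], "angular": [0, 0, 8.5]},
  {"xyz": [0.005, -0.02, 0], "angular": [0, 0, 17]},
  {"xyz": [0.008, -0.03, 0], "angular": [0, 0, 25.5]},
  {"xyz": [0.011, -0.042, 0], "angular": [0, 0, 34]},
  {"xyz": [0.014, -0.054, 0], "angular": [0, 0, 42.5]},
  {"xyz": [0.017, -0.066, 0], "angular": [0, 0, 51]},
  {"xyz": [0.02, -0.078, 0.01], "angular": [0, 0, 59.5]},
  {"xyz": [0.0238, -0.09, 0.02], "angular": [0, 0, 68]},
  {"xyz": [0.0238, -0.092, 0.024], "angular": [0, 0, 72]},
  {"xyz": [0.0238, -0.092, 0.024], "angular": [0, 0, 72]},
  {"xyz": [0.0238, -0.092, 0.024], "angular": [0, 0, 72]},
  {"xyz": [0.0238, -0.092, 0.024], "angular": [0, 0, 72]},
], hand=0.6)

```text
clock: 19.7
position: [0.4578, -0.2357, 0.0805]
ee_rot: [0.854, 0.52, -0.0, -0.0]
ft_force: [0.8, -0.3, -1.3]
grip_width: 0.598
grasp_force: 0.0
```

Run:
```python
from h import *
full([.4545,-.2398,.013],-28)
heads([(.4545,-.24),(.4067,-.3003),(.4667,-.3599)])
c=snap('top','t2.png')
cv2.imwrite('pics/nest2.png',cv2.resize((np.clip((c['img'][170:240,220:300,::-1].astype(float)-60)/190,0,1)**2*255).astype(np.uint8),None,fx=7,fy=7,interpolation=cv2.INTER_CUBIC))
```

```text
j7 0.33 shift [-0.0051, -0.001, 0.0675] rot [-0.0, 0.0, 0.7] |0.7| pos [0.4578, -0.2357, 0.0805] ft [0.8, -0.3, -1.3] w 50.9
(0.4545, -0.24) top [ 0.3125 -0.2385] sc [ 0.4078 -0.3002] tri [ 0.3309 -0.2528 -0.1573] ang 89 91 202
(0.4067, -0.3003) top [ 0.331  -0.3772] sc [ 0.4078 -0.3002] tri [ 0.3736 -0.3385  0.0454] ang 89 89 202
(0.4667, -0.3599) top [ 0.331  -0.3772] sc [ 0.4677 -0.3598] tri [ 0.3858 -0.3646 -0.0757] ang 89 89 200
```

View pics/nest2.png

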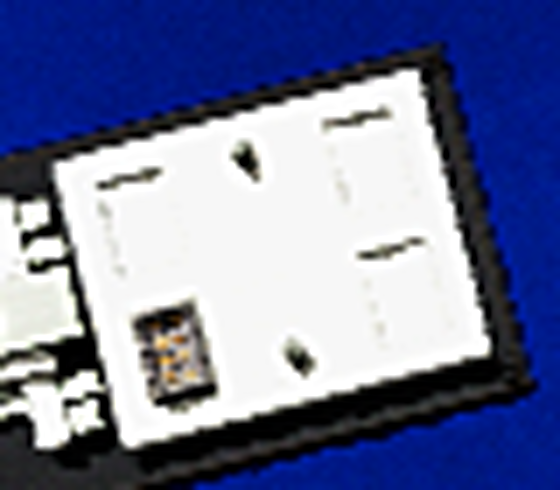

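The crop shows one header standing squarely in pocket0 at (175,355), the other three pockets empty, and the toe backed clear at the left. Continuing with header B.

Emit:
carry_out([
  {"xyz": [-0.005, -0.001, 0.02], "angular": [0, 0, 0.7]},
  {"xyz": [-0.005, -0.001, 0.045], "angular": [0, 0, 0.7]},
  {"xyz": [-0.005, -0.001, 0.0675], "angular": [0, 0, 0.7]},
  {"xyz": [-0.005, -0.001, 0.0675], "angular": [0, 0, 0.7]},
  {"xyz": [-0.005, -0.001, 0.0675], "angular": [0, 0, 0.7]},
  {"xyz": [-0.005, -0.001, 0.0675], "angular": [0, 0, 0.7]},
])

```text
clock: 20.45
position: [0.4548, -0.2402, 0.0139]
ee_rot: [0.858, 0.514, 0.0, 0.0]
ft_force: [-0.2, -0.7, 1.5]
grip_width: 0.603
grasp_force: 0.0
```

Run:
```python
from h import *
full([.4545,-.2398,.013],-28)
```

```text
j7 0.41 shift [0.0003, -0.0004, 0.0009] rot [0.0, 0.0, -0.1] |0.1| pos [0.4548, -0.2402, 0.0139] ft [-0.2, -0.7, 1.5] w 51.3
```

Emit:
carry_out([
  {"xyz": [0, 0, 0], "angular": [0, 0, 0]},
  {"xyz": [0, 0, 0], "angular": [0, 0, 0]},
  {"xyz": [0, 0, 0], "angular": [0, 0, 0]},
  {"xyz": [0, 0, 0], "angular": [0, 0, 0]},
  {"xyz": [0, 0, 0], "angular": [0, 0, 0]},
  {"xyz": [0, 0, 0], "angular": [0, 0, 0]},
  {"xyz": [0, 0, -0.03], "angular": [0, 0, 0]},
  {"xyz": [0, 0, -0.07], "angular": [0, 0, 0]},
  {"xyz": [0, 0, -0.07], "angular": [0, 0, 0]},
  {"xyz": [0, 0, -0.07], "angular": [0, 0, 0]},
], hand=0.0)

```text
clock: 21.45
position: [0.4548, -0.2397, 0.0835]
ee_rot: [0.858, 0.514, 0.0, -0.0]
ft_force: [0.2, -0.4, -1.6]
grip_width: 0.274
grasp_force: 30.0
```

Run:
```python
from h import *
full(W(.028,.048,.085),-76)
```

```text
j7 0.33 shift [0.3523, -0.1162, -0.0013] rot [-0.0, -0.1, 47.9] |47.9| pos [0.4548, -0.2397, 0.0835] ft [0.2, -0.4, -1.6] w 23.3
```

Emit:
carry_out([
  {"xyz": [0.04, -0.013, -0.003], "angular": [0, 0, 6]},
  {"xyz": [0.084, -0.028, -0.003], "angular": [0, 0, 12]},
  {"xyz": [0.128, -0.042, -0.003], "angular": [0, 0, 18]},
  {"xyz": [0.172, -0.057, -0.003], "angular": [0, 0, 24]},
  {"xyz": [0.216, -0.071, -0.003], "angular": [0, 0, 30]},
  {"xyz": [0.26, -0.086, -0.003], "angular": [0, 0, 36]},
  {"xyz": [0.304, -0.1, -0.003], "angular": [0, 0, 42]},
  {"xyz": [0.3523, -0.116, 0], "angular": [0, 0, 47.9]},
  {"xyz": [0.3523, -0.116, 0], "angular": [0, 0, 47.9]},
  {"xyz": [0.3523, -0.116, 0], "angular": [0, 0, 47.9]},
  {"xyz": [0.3523, -0.116, 0], "angular": [0, 0, 47.9]},
  {"xyz": [0.3523, -0.116, 0], "angular": [0, 0, 47.9]},
])

```text
clock: 22.65
position: [0.5176, 0.124, 0.0827]
ee_rot: [0.993, 0.121, -0.001, -0.0]
ft_force: [0.8, 0.3, -0.8]
grip_width: 0.272
grasp_force: 30.0
```

Run:
```python
from h import *
full(W(.028,.048,.056),-76)
```

```text
j7 -1.10 shift [0.001, -0.0017, 0.0267] rot [-0.0, 0.1, -0.1] |0.2| pos [0.5176, 0.124, 0.0827] ft [0.8, 0.3, -0.8] w 23.1
```

Emit:
carry_out([
  {"xyz": [0.001, -0.0017, 0.01], "angular": [0, 0, 0]},
  {"xyz": [0.001, -0.0017, 0.02], "angular": [0, 0, 0]},
  {"xyz": [0.001, -0.0017, 0.0265], "angular": [0, 0, 0]},
  {"xyz": [0.001, -0.0017, 0.0265], "angular": [0, 0, 0]},
  {"xyz": [0.001, -0.0017, 0.0265], "angular": [0, 0, 0]},
  {"xyz": [0.001, -0.0017, 0.0265], "angular": [0, 0, 0]},
])

```text
clock: 23.25
position: [0.5186, 0.1274, 0.0565]
ee_rot: [0.993, 0.122, -0.0, -0.0]
ft_force: [-0.5, 0.9, -0.1]
grip_width: 0.271
grasp_force: 30.0
```

Run:
```python
from h import *
full(W(.028,.048,.044),-76)
```

```text
j7 -1.08 shift [-0.0008, 0.0014, 0.0125] rot [-0.0, 0.0, -0.0] |0.1| pos [0.5186, 0.1274, 0.0565] ft [-0.5, 0.9, -0.1] w 23.0
```

Emit:
carry_out([
  {"xyz": [-0.0008, 0.001, 0.003], "angular": [0, 0, 0]},
  {"xyz": [-0.0008, 0.001, 0.006], "angular": [0, 0, 0]},
  {"xyz": [-0.0008, 0.001, 0.009], "angular": [0, 0, 0]},
  {"xyz": [-0.0008, 0.001, 0.0115], "angular": [0, 0, 0]},
  {"xyz": [-0.0008, 0.001, 0.0115], "angular": [0, 0, 0]},
  {"xyz": [-0.0008, 0.001, 0.0115], "angular": [0, 0, 0]},
])

```text
clock: 23.85
position: [0.5178, 0.1263, 0.0446]
ee_rot: [0.993, 0.122, -0.001, -0.0]
ft_force: [0.7, -0.4, 0.7]
grip_width: 0.272
grasp_force: 30.0
```

Run:
```python
from h import *
full(W(.028,.048,.044),-76)
```

```text
j7 -1.07 shift [0.0002, 0.0005, 0.0006] rot [-0.0, 0.1, -0.0] |0.1| pos [0.5178, 0.1263, 0.0446] ft [0.7, -0.4, 0.7] w 23.1
```

Emit:
carry_out([
  {"xyz": [0, 0, 0], "angular": [0, 0, 0]},
  {"xyz": [0, 0, 0], "angular": [0, 0, 0]},
  {"xyz": [0, 0, -0.001], "angular": [0, 0, 0]},
  {"xyz": [0, 0, -0.02], "angular": [0, 0, 0]},
  {"xyz": [0, 0, -0.05], "angular": [0, 0, 0]},
  {"xyz": [-0.02, 0.037, -0.05], "angular": [0, 0, -3]},
  {"xyz": [-0.042, 0.076, -0.05], "angular": [0, 0, -6]},
  {"xyz": [-0.063, 0.115, -0.05], "angular": [0, 0, -9]},
  {"xyz": [-0.084, 0.153, -0.05], "angular": [0, 0, -12]},
  {"xyz": [-0.105, 0.192, -0.05], "angular": [0, 0, -15]},
  {"xyz": [-0.126, 0.23, -0.05], "angular": [0, 0, -18]},
  {"xyz": [-0.147, 0.27, -0.05], "angular": [0, 0, -18]},
], hand=0.42)

```text
clock: 25.05
position: [0.4399, -0.1725, 0.095]
ee_rot: [0.961, 0.277, 0.0, -0.001]
ft_force: [1.0, -0.3, -1.1]
grip_width: 0.419
grasp_force: 0.0
```

Run:
```python
from h import *
full([.4069,-.3001,.07],-58)
```

```text
j7 -0.42 shift [-0.0958, 0.0906, 0.0249] rot [-0.1, -0.0, 0.1] |0.1| pos [0.4399, -0.1725, 0.095] ft [1.0, -0.3, -1.1] w 35.6
```

Emit:
carry_out([
  {"xyz": [-0.033, 0.031, 0.005], "angular": [0, 0, 0]},
  {"xyz": [-0.066, 0.062, 0.015], "angular": [0, 0, 0]},
  {"xyz": [-0.0958, 0.0906, 0.025], "angular": [0, 0, 0]},
  {"xyz": [-0.0958, 0.0906, 0.025], "angular": [0, 0, 0]},
  {"xyz": [-0.0958, 0.0906, 0.025], "angular": [0, 0, 0]},
  {"xyz": [-0.0958, 0.0906, 0.025], "angular": [0, 0, 0]},
  {"xyz": [-0.0958, 0.0906, 0.025], "angular": [0, 0, 0]},
], hand=0.6)

```text
clock: 25.75
position: [0.4083, -0.2973, 0.0699]
ee_rot: [0.961, 0.277, -0.0, -0.0]
ft_force: [-0.6, 0.5, -0.7]
grip_width: 0.603
grasp_force: 0.0
```

Run:
```python
from h import *
full([.4069,-.3001,.013],-58)
```

```text
j7 -0.08 shift [-0.0026, 0.0017, 0.0569] rot [-0.1, 0.0, 0.2] |0.2| pos [0.4083, -0.2973, 0.0699] ft [-0.6, 0.5, -0.7] w 51.2
```

Emit:
carry_out([
  {"xyz": [-0.0026, 0.0017, 0.02], "angular": [0, 0, 0]},
  {"xyz": [-0.0026, 0.0017, 0.04], "angular": [0, 0, 0]},
  {"xyz": [-0.0026, 0.0017, 0.056], "angular": [0, 0, 0]},
  {"xyz": [-0.0026, 0.0017, 0.056], "angular": [0, 0, 0]},
  {"xyz": [-0.0026, 0.0017, 0.056], "angular": [0, 0, 0]},
  {"xyz": [-0.0026, 0.0017, 0.056], "angular": [0, 0, 0]},
])

```text
clock: 26.35
position: [0.4067, -0.3014, 0.0147]
ee_rot: [0.961, 0.276, -0.0, 0.0]
ft_force: [0.2, -0.0, -0.4]
grip_width: 0.603
grasp_force: 0.0
```

Run:
```python
from h import *
full([.4069,-.3001,.013],-58)
```

```text
j7 -0.00 shift [0.0009, -0.001, 0.0017] rot [0.0, 0.0, 0.0] |0.0| pos [0.4067, -0.3014, 0.0147] ft [0.2, -0.0, -0.4] w 51.3
```

Emit:
carry_out([
  {"xyz": [0.0008, -0.0005, 0.001], "angular": [0, 0, 0]},
  {"xyz": [0.0008, -0.0005, 0.001], "angular": [0, 0, 0]},
  {"xyz": [0.0008, -0.0005, 0.001], "angular": [0, 0, 0]},
  {"xyz": [0.0008, -0.0005, 0.001], "angular": [0, 0, 0]},
  {"xyz": [0.0008, -0.0005, 0.001], "angular": [0, 0, 0]},
  {"xyz": [0.0008, -0.0005, 0.001], "angular": [0, 0, 0]},
  {"xyz": [0.0008, -0.0005, -0.03], "angular": [0, 0, 0]},
  {"xyz": [0.0008, -0.0005, -0.07], "angular": [0, 0, 0]},
  {"xyz": [0.0008, -0.0005, -0.07], "angular": [0, 0, 0]},
  {"xyz": [0.0008, -0.0005, -0.07], "angular": [0, 0, 0]},
], hand=0.0)

```text
clock: 27.35
position: [0.4068, -0.3006, 0.0842]
ee_rot: [0.961, 0.276, 0.0, -0.0]
ft_force: [1.2, 0.4, -1.2]
grip_width: 0.269
grasp_force: 29.8
```

Run:
```python
from h import *
full(W(.028,-.048,.085),-76)
```

```text
j7 -0.09 shift [0.2908, -0.2113, -0.0006] rot [-0.0, -0.0, 18.0] |18.0| pos [0.4068, -0.3006, 0.0842] ft [1.2, 0.4, -1.2] w 22.9
```

Emit:
carry_out([
  {"xyz": [0.036, -0.026, 0], "angular": [0, 0, 2]},
  {"xyz": [0.073, -0.053, 0], "angular": [0, 0, 4.5]},
  {"xyz": [0.109, -0.079, 0], "angular": [0, 0, 7]},
  {"xyz": [0.145, -0.106, 0], "angular": [0, 0, 9]},
  {"xyz": [0.182, -0.132, 0], "angular": [0, 0, 11]},
  {"xyz": [0.218, -0.158, 0], "angular": [0, 0, 13.5]},
  {"xyz": [0.254, -0.185, 0], "angular": [0, 0, 16]},
  {"xyz": [0.2905, -0.211, 0], "angular": [0, 0, 18]},
  {"xyz": [0.2905, -0.211, 0], "angular": [0, 0, 18]},
  {"xyz": [0.2905, -0.211, 0], "angular": [0, 0, 18]},
  {"xyz": [0.2905, -0.211, 0], "angular": [0, 0, 18]},
  {"xyz": [0.2905, -0.211, 0], "angular": [0, 0, 18]},
])

```text
clock: 28.55
position: [0.5404, 0.0306, 0.0834]
ee_rot: [0.993, 0.121, -0.001, -0.0]
ft_force: [0.3, -0.2, -0.3]
grip_width: 0.268
grasp_force: 29.8
```

Run:
```python
from h import *
full(W(.028,-.048,.056),-76)
```

```text
j7 -1.00 shift [0.0015, -0.0018, 0.0274] rot [-0.0, 0.1, -0.1] |0.2| pos [0.5404, 0.0306, 0.0834] ft [0.3, -0.2, -0.3] w 22.8
```

Emit:
carry_out([
  {"xyz": [0.0004, -0.0003, 0.01], "angular": [0, 0, 0]},
  {"xyz": [0.0004, -0.0003, 0.02], "angular": [0, 0, 0]},
  {"xyz": [0.0004, -0.0003, 0.0272], "angular": [0, 0, 0]},
  {"xyz": [0.0004, -0.0003, 0.0272], "angular": [0, 0, 0]},
  {"xyz": [0.0004, -0.0003, 0.0272], "angular": [0, 0, 0]},
  {"xyz": [0.0004, -0.0003, 0.0272], "angular": [0, 0, 0]},
])

```text
clock: 29.15
position: [0.5414, 0.0323, 0.0568]
ee_rot: [0.993, 0.122, -0.0, -0.0]
ft_force: [0.4, 0.9, -0.4]
grip_width: 0.274
grasp_force: 29.8
```

Run:
```python
from h import *
full(W(.028,-.048,.0445),-76)
```

```text
j7 -0.98 shift [0.0, -0.0004, 0.0123] rot [-0.0, 0.0, -0.0] |0.1| pos [0.5414, 0.0323, 0.0568] ft [0.4, 0.9, -0.4] w 23.2
```

Emit:
carry_out([
  {"xyz": [0, -0.0004, 0.003], "angular": [0, 0, 0]},
  {"xyz": [0, -0.0004, 0.006], "angular": [0, 0, 0]},
  {"xyz": [0, -0.0004, 0.009], "angular": [0, 0, 0]},
  {"xyz": [0, -0.0004, 0.0118], "angular": [0, 0, 0]},
  {"xyz": [0, -0.0004, 0.0118], "angular": [0, 0, 0]},
  {"xyz": [0, -0.0004, 0.0118], "angular": [0, 0, 0]},
])

```text
clock: 29.75
position: [0.5411, 0.0328, 0.0446]
ee_rot: [0.993, 0.122, -0.001, -0.0]
ft_force: [0.4, -0.1, -0.3]
grip_width: 0.27
grasp_force: 29.8
```

Run:
```python
from h import *
full(W(.028,-.048,.0445),-76)
```

```text
j7 -0.97 shift [0.0003, 0.0001, 0.0001] rot [-0.0, 0.1, -0.0] |0.1| pos [0.5411, 0.0328, 0.0446] ft [0.4, -0.1, -0.3] w 23.0
```

Emit:
carry_out([
  {"xyz": [0, 0, 0], "angular": [0, 0, 0]},
  {"xyz": [0, 0, 0], "angular": [0, 0, 0]},
  {"xyz": [0, 0, -0.001], "angular": [0, 0, 0]},
  {"xyz": [0, 0, -0.02], "angular": [0, 0, 0]},
  {"xyz": [0, 0, -0.05], "angular": [0, 0, 0]},
  {"xyz": [-0.018, 0.038, -0.05], "angular": [0, 0, 4]},
  {"xyz": [-0.037, 0.079, -0.05], "angular": [0, 0, 8]},
  {"xyz": [-0.055, 0.12, -0.05], "angular": [0, 0, 12]},
  {"xyz": [-0.074, 0.16, -0.05], "angular": [0, 0, 16]},
  {"xyz": [-0.092, 0.2, -0.05], "angular": [0, 0, 20]},
  {"xyz": [-0.111, 0.241, -0.05], "angular": [0, 0, 22]},
  {"xyz": [-0.129, 0.281, -0.05], "angular": [0, 0, 22]},
], hand=0.42)

```text
clock: 30.95
position: [0.4834, -0.2727, 0.0948]
ee_rot: [0.998, -0.07, -0.001, -0.0]
ft_force: [0.5, -0.2, 0.7]
grip_width: 0.417
grasp_force: 0.0
```

Run:
```python
from h import *
full([.4668,-.3598,.07],-98)
```

```text
j7 -0.80 shift [-0.0041, 0.0886, 0.0248] rot [-0.0, 0.1, -0.1] |0.1| pos [0.4834, -0.2727, 0.0948] ft [0.5, -0.2, 0.7] w 35.4
```

Emit:
carry_out([
  {"xyz": [-0.002, 0.043, 0.01], "angular": [0, 0, 0]},
  {"xyz": [-0.0041, 0.0886, 0.02], "angular": [0, 0, 0]},
  {"xyz": [-0.0041, 0.0886, 0.025], "angular": [0, 0, 0]},
  {"xyz": [-0.0041, 0.0886, 0.025], "angular": [0, 0, 0]},
  {"xyz": [-0.0041, 0.0886, 0.025], "angular": [0, 0, 0]},
  {"xyz": [-0.0041, 0.0886, 0.025], "angular": [0, 0, 0]},
  {"xyz": [-0.0041, 0.0886, 0.025], "angular": [0, 0, 0]},
], hand=0.6)

```text
clock: 31.65
position: [0.4684, -0.3569, 0.07]
ee_rot: [0.998, -0.069, -0.0, -0.0]
ft_force: [1.1, 0.1, -0.5]
grip_width: 0.6
grasp_force: 0.0
```

Run:
```python
from h import *
full([.4668,-.3598,.013],-98)
```

```text
j7 -0.64 shift [-0.0012, 0.0031, 0.057] rot [-0.0, 0.0, 0.1] |0.1| pos [0.4684, -0.3569, 0.07] ft [1.1, 0.1, -0.5] w 51.0
```

Emit:
carry_out([
  {"xyz": [-0.001, 0.002, 0.02], "angular": [0, 0, 0]},
  {"xyz": [-0.001, 0.002, 0.04], "angular": [0, 0, 0]},
  {"xyz": [-0.001, 0.002, 0.0565], "angular": [0, 0, 0]},
  {"xyz": [-0.001, 0.002, 0.0565], "angular": [0, 0, 0]},
  {"xyz": [-0.001, 0.002, 0.0565], "angular": [0, 0, 0]},
  {"xyz": [-0.001, 0.002, 0.0565], "angular": [0, 0, 0]},
])

```text
clock: 32.25
position: [0.4666, -0.3603, 0.0141]
ee_rot: [0.998, -0.07, -0.0, 0.0]
ft_force: [-0.4, -0.0, -0.3]
grip_width: 0.604
grasp_force: 0.0
```

Run:
```python
from h import *
full([.4668,-.3598,.013],-98)
```

```text
j7 -0.59 shift [0.0001, -0.0006, 0.0011] rot [0.0, 0.0, -0.0] |0.0| pos [0.4666, -0.3603, 0.0141] ft [-0.4, -0.0, -0.3] w 51.3
```

Emit:
carry_out([
  {"xyz": [0, 0, 0.0005], "angular": [0, 0, 0]},
  {"xyz": [0, 0, 0.0005], "angular": [0, 0, 0]},
  {"xyz": [0, 0, 0.0005], "angular": [0, 0, 0]},
  {"xyz": [0, 0, 0.0005], "angular": [0, 0, 0]},
  {"xyz": [0, 0, 0.0005], "angular": [0, 0, 0]},
  {"xyz": [0, 0, 0.0005], "angular": [0, 0, 0]},
  {"xyz": [0, 0, -0.03], "angular": [0, 0, 0]},
  {"xyz": [0, 0, -0.07], "angular": [0, 0, 0]},
  {"xyz": [0, 0, -0.07], "angular": [0, 0, 0]},
  {"xyz": [0, 0, -0.07], "angular": [0, 0, 0]},
], hand=0.0)

```text
clock: 33.25
position: [0.4667, -0.3601, 0.0837]
ee_rot: [0.998, -0.07, 0.0, -0.0]
ft_force: [-0.9, 0.2, -1.2]
grip_width: 0.272
grasp_force: 29.7
```

Run:
```python
from h import *
full(W(-.028,-.048,.085),-76)
```

```text
j7 -0.65 shift [-0.0326, -0.3784, -0.0013] rot [-0.0, -0.0, -22.0] |22.0| pos [0.4667, -0.3601, 0.0837] ft [-0.9, 0.2, -1.2] w 23.2
```

Emit:
carry_out([
  {"xyz": [-0.003, -0.036, 0], "angular": [0, 0, -2.5]},
  {"xyz": [-0.007, -0.081, 0], "angular": [0, 0, -5]},
  {"xyz": [-0.011, -0.127, 0], "angular": [0, 0, -7.5]},
  {"xyz": [-0.015, -0.172, 0], "angular": [0, 0, -10]},
  {"xyz": [-0.019, -0.217, 0], "angular": [0, 0, -13]},
  {"xyz": [-0.023, -0.263, 0], "angular": [0, 0, -16]},
  {"xyz": [-0.027, -0.308, 0], "angular": [0, 0, -19]},
  {"xyz": [-0.03, -0.35, 0], "angular": [0, 0, -22]},
  {"xyz": [-0.0326, -0.3784, 0], "angular": [0, 0, -22]},
  {"xyz": [-0.0326, -0.3784, 0], "angular": [0, 0, -22]},
  {"xyz": [-0.0326, -0.3784, 0], "angular": [0, 0, -22]},
  {"xyz": [-0.0326, -0.3784, 0], "angular": [0, 0, -22]},
])

```text
clock: 34.45
position: [0.4862, 0.018, 0.0829]
ee_rot: [0.993, 0.121, -0.001, 0.0]
ft_force: [0.5, 0.2, 0.1]
grip_width: 0.267
grasp_force: 29.7
```

Emit:
carry_out([
  {"xyz": [0, 0, 0.01], "angular": [0, 0, 0]},
  {"xyz": [0, 0, 0.02], "angular": [0, 0, 0]},
  {"xyz": [0, 0, 0.026], "angular": [0, 0, 0]},
  {"xyz": [0, 0, 0.026], "angular": [0, 0, 0]},
  {"xyz": [0, 0, 0.026], "angular": [0, 0, 0]},
  {"xyz": [0, 0, 0.026], "angular": [0, 0, 0]},
])

```text
clock: 35.05
position: [0.4869, 0.0191, 0.0575]
ee_rot: [0.993, 0.122, -0.0, -0.0]
ft_force: [0.6, 0.5, -0.6]
grip_width: 0.269
grasp_force: 29.7
```

Run:
```python
from h import *
full(W(-.028,-.048,.0445),-76)
```

```text
j7 -1.02 shift [0.0002, 0.0, 0.013] rot [-0.0, 0.0, -0.0] |0.1| pos [0.4869, 0.0191, 0.0575] ft [0.6, 0.5, -0.6] w 22.8
```

Emit:
carry_out([
  {"xyz": [0.0002, 0, 0.003], "angular": [0, 0, 0]},
  {"xyz": [0.0002, 0, 0.006], "angular": [0, 0, 0]},
  {"xyz": [0.0002, 0, 0.009], "angular": [0, 0, 0]},
  {"xyz": [0.0002, 0, 0.0125], "angular": [0, 0, 0]},
  {"xyz": [0.0002, 0, 0.0125], "angular": [0, 0, 0]},
  {"xyz": [0.0002, 0, 0.0125], "angular": [0, 0, 0]},
])

```text
clock: 35.65
position: [0.4868, 0.0192, 0.0447]
ee_rot: [0.993, 0.122, -0.001, -0.0]
ft_force: [-0.2, -0.2, -1.2]
grip_width: 0.27
grasp_force: 29.7
```

Emit:
carry_out([
  {"xyz": [0, 0, 0], "angular": [0, 0, 0]},
  {"xyz": [0, 0, 0], "angular": [0, 0, 0]},
  {"xyz": [0, 0, -0.001], "angular": [0, 0, 0]},
  {"xyz": [0, 0, -0.02], "angular": [0, 0, 0]},
  {"xyz": [0, 0, -0.06], "angular": [0, 0, 0]},
  {"xyz": [0, 0.04, -0.07], "angular": [0, 0, 0]},
  {"xyz": [0, 0.085, -0.07], "angular": [0, 0, 0]},
  {"xyz": [0, 0.13, -0.07], "angular": [0, 0, 0]},
  {"xyz": [0, 0.15, -0.07], "angular": [0, 0, 0]},
  {"xyz": [0, 0.15, -0.07], "angular": [0, 0, 0]},
  {"xyz": [0, 0.15, -0.07], "angular": [0, 0, 0]},
], hand=0.42)

```text
clock: 36.75
position: [0.523, -0.1265, 0.1146]
ee_rot: [0.993, 0.121, -0.001, -0.0]
ft_force: [0.7, -0.5, 0.1]
grip_width: 0.42
grasp_force: 0.0
```

Run:
```python
from h import *
c=snap('top');s=snap('scene')
f=lambda i:(np.clip((i[:,:,::-1].astype(float)-40)/200,0,1)**1.5*255).astype(np.uint8)
a=cv2.resize(f(c['img'][150:250,220:420]),(800,400),interpolation=cv2.INTER_CUBIC); b=cv2.resize(f(s['img'][180:230,270:370]),(400,200),interpolation=cv2.INTER_CUBIC)
o=np.zeros((600,800,3),np.uint8);o[:400]=a;o[400:,:400]=b;cv2.imwrite('pics/n3.png',o)
# plate: white blobs
for n,k in(('top',c),('scene',s)):
    for a,ct,m in blobs(mask(k),1000,2600):
        q=proj(k,[.591,-.263,.0])
        if np.linalg.norm(q-ct)<30: print(n,a,ct.round(1),[np.round(x,1) for x in rect(k,m,.008)],'white at z8',onz(k,*ct,.008).round(4))
    # grip block: dark pixels near plate
    h=k['img'].max(2); q=proj(k,[.591,-.263,.03]).astype(int); y0,x0=q[1]-25,q[0]-25
    m=(h[y0:y0+50,x0:x0+50]<60).astype(np.uint8)
    for a,ct,mm in blobs(m,25,400):
        full_=np.zeros(h.shape,np.uint8); full_[y0:y0+50,x0:x0+50]=mm; print(n,'grip',a,(ct+[x0,y0]).round(1),[np.round(x,1) for x in rect(k,full_,.04)])
```

```text
top grip 61 [390.5 186. ] [array([ 555.3, -306.2]), np.float32(37.4), np.float32(20.2), np.float32(20.4)]
scene 1838 [257.1 324.5] [array([ 560.1, -309.3]), np.float32(148.5), np.float32(114.2), np.float32(111.4)] white at z8 [ 0.5609 -0.3109  0.008 ]
```

View pics/n3.png

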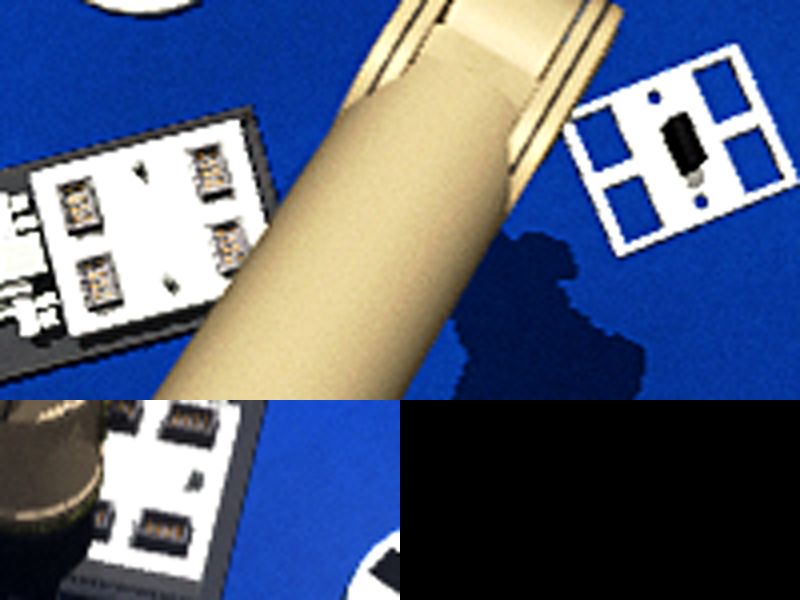

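All four pockets now hold a header: (80,208), (212,172), (98,282) and (230,245). The plate has been knocked aside, and its grip block is now near (683,142) in the crop. I clear the arm and measure it again.

Emit:
carry_out([
  {"xyz": [-0.045, 0.01, 0], "angular": [0, 0, 0]},
  {"xyz": [-0.09, 0.02, 0], "angular": [0, 0, 0]},
  {"xyz": [-0.12, 0.03, 0], "angular": [0, 0, 0]},
  {"xyz": [-0.12, 0.03, 0], "angular": [0, 0, 0]},
  {"xyz": [-0.12, 0.03, 0], "angular": [0, 0, 0]},
], hand=0.5)

```text
clock: 37.35
position: [0.4146, -0.1826, 0.115]
ee_rot: [0.992, 0.123, 0.001, -0.002]
ft_force: [0.1, 0.9, 0.4]
grip_width: 0.501
grasp_force: 0.0
```

```bash
cat > plate.py <<'E'
from h import *
def plate(p=(.559,-.309)):
    c=snap('top');s=snap('scene');out={}
    for n,k in(('top',c),('scene',s)):
        q=proj(k,[*p,.008]); b=[x for x in blobs(mask(k),900,3000) if np.linalg.norm(x[1]-q)<25]
        for a,ct,m in b:
            r=rect(k,m,.008); print(n,a,ct.round(1),[np.round(x,1) for x in r])
        h=k['img'].max(2); x0,y0=(q-30).astype(int)
        m=(h[y0:y0+60,x0:x0+60]<60).astype(np.uint8); bb=blobs(m,25,400)
        for a,ct,mm in bb: print(n,'grip',a,(ct+[x0,y0]).round(1)); out[n]=(k,ct+[x0,y0])
    if len(out)==2: print('grip tri',[np.round(x,4) for x in two(*out['top'],*out['scene'])])
    return c,s
E
python3 - <<'E'
from plate import *
plate()
full([.559,-.309,.02],-68.6)
E
```

```text
top grip 49 [390.1 186.8]
scene 1836 [257.1 324.5] [array([ 560.1, -309.3]), np.float32(148.5), np.float32(114.1), np.float32(111.5)]
j7 -0.87 shift [0.109, 0.1573, 0.0948] rot [-0.0, 0.0, -7.3] |7.3| pos [0.415, -0.1831, 0.115] ft [0.7, 0.1, 1.5] w 42.7
```

Run:
```python
from plate import *
import pickle
d=pickle.load(open('c0.pkl','rb'))
for n in('top','scene'):
    k=d[n]
    for a,ct,m in blobs(mask(k),1000,2000):
        if np.linalg.norm(ct-proj(k,[.593,-.265,.008]))<15: print(n,[np.round(x,1) for x in rect(k,m,.008)])
    h=k['img'].max(2);q=proj(k,[.593,-.265,.03]);x0,y0=(q-20).astype(int)
    for T in(60,80):
        for a,ct,mm in blobs((h[y0:y0+40,x0:x0+40]<T).astype(np.uint8),25,400): print(n,T,'grip',a,onz(k,*(ct+[x0,y0]),.035).round(4))
k=snap('top'); s=snap('scene')
for n,k in(('top',k),('scene',s)):
    h=k['img'].max(2);q=proj(k,[.56,-.309,.03]);x0,y0=(q-20).astype(int)
    for T in(60,80):
        for a,ct,mm in blobs((h[y0:y0+40,x0:x0+40]<T).astype(np.uint8),25,400): print(n,T,'grip',a,onz(k,*(ct+[x0,y0]),.035).round(4))
```

```text
top [array([ 591.5, -264.2]), np.float32(147.2), np.float32(116.3), np.float32(111.4)]
top 60 grip 61 [ 0.5889 -0.2635  0.035 ]
top 80 grip 92 [ 0.5903 -0.2636  0.035 ]
scene [array([ 594.4, -265.6]), np.float32(149.1), np.float32(113.9), np.float32(111.3)]
top 60 grip 56 [ 0.5545 -0.3069  0.035 ]
top 80 grip 87 [ 0.5556 -0.3075  0.035 ]
```

Run:
```python
from h import *
full([.5586,-.3086,.08],-68.5)
```

```text
j7 -0.87 shift [0.1093, 0.156, 0.0347] rot [0.1, 0.1, -7.4] |7.4| pos [0.4147, -0.1838, 0.1148] ft [0.2, -0.5, -0.6] w 42.3
```

Emit:
carry_out([
  {"xyz": [0.025, 0.035, 0], "angular": [0, 0, -2]},
  {"xyz": [0.05, 0.072, 0], "angular": [0, 0, -4]},
  {"xyz": [0.077, 0.11, 0.01], "angular": [0, 0, -6]},
  {"xyz": [0.1, 0.145, 0.025], "angular": [0.1, 0.1, -7.4]},
  {"xyz": [0.1093, 0.156, 0.0347], "angular": [0.1, 0.1, -7.4]},
  {"xyz": [0.1093, 0.156, 0.0347], "angular": [0.1, 0.1, -7.4]},
  {"xyz": [0.1093, 0.156, 0.0347], "angular": [0.1, 0.1, -7.4]},
  {"xyz": [0.1093, 0.156, 0.0347], "angular": [0.1, 0.1, -7.4]},
  {"xyz": [0.1093, 0.156, 0.0347], "angular": [0.1, 0.1, -7.4]},
])

```text
clock: 38.45
position: [0.5579, -0.3083, 0.0806]
ee_rot: [0.983, 0.186, 0.001, -0.001]
ft_force: [0.7, 0.1, -0.8]
grip_width: 0.5
grasp_force: 0.0
```

Emit:
carry_out([
  {"xyz": [0, 0, 0.02], "angular": [0, 0, 0]},
  {"xyz": [0, 0, 0.04], "angular": [0, 0, 0]},
  {"xyz": [0, 0, 0.061], "angular": [0, 0, 0]},
  {"xyz": [0, 0, 0.061], "angular": [0, 0, 0]},
  {"xyz": [0, 0, 0.061], "angular": [0, 0, 0]},
  {"xyz": [0, 0, 0.061], "angular": [0, 0, 0]},
])

```text
clock: 39.05
position: [0.5585, -0.3093, 0.0206]
ee_rot: [0.983, 0.186, 0.001, -0.001]
ft_force: [0.0, 0.3, -0.5]
grip_width: 0.497
grasp_force: 0.0
```

Run:
```python
from h import *
full([.5586,-.3086,.019],-68.5)
```

```text
j7 -0.32 shift [0.0004, -0.0006, 0.0016] rot [-0.1, -0.1, -0.1] |0.2| pos [0.5585, -0.3093, 0.0206] ft [0.0, 0.3, -0.5] w 42.3
```

Emit:
carry_out([
  {"xyz": [0, 0, 0.001], "angular": [0, 0, 0]},
  {"xyz": [0, 0, 0.001], "angular": [0, 0, 0]},
  {"xyz": [0, 0, 0.001], "angular": [0, 0, 0]},
  {"xyz": [0, 0, 0.001], "angular": [0, 0, 0]},
  {"xyz": [0, 0, 0.001], "angular": [0, 0, 0]},
  {"xyz": [0, 0, 0.001], "angular": [0, 0, 0]},
  {"xyz": [0, 0, 0.001], "angular": [0, 0, 0]},
  {"xyz": [0, 0, -0.02], "angular": [0, 0, 0]},
  {"xyz": [0, 0, -0.055], "angular": [0, 0, 0]},
  {"xyz": [0, 0, -0.09], "angular": [0, 0, 0]},
  {"xyz": [0, 0, -0.09], "angular": [0, 0, 0]},
  {"xyz": [0, 0, -0.09], "angular": [0, 0, 0]},
], hand=0.0, grip_force=70)

```text
clock: 40.25
position: [0.5578, -0.3093, 0.109]
ee_rot: [0.983, 0.186, 0.001, -0.001]
ft_force: [-0.5, 0.9, -3.4]
grip_width: 0.169
grasp_force: 68.8
```

Run:
```python
from h import *
full(W(0,0,.108),-76)
```

```text
j7 -0.37 shift [0.0878, -0.3757, 0.0019] rot [-0.1, -0.1, 7.4] |7.4| pos [0.5578, -0.3093, 0.109] ft [-0.5, 0.9, -3.4] w 14.4
```

Emit:
carry_out([
  {"xyz": [0.008, -0.034, 0], "angular": [0, 0, 1]},
  {"xyz": [0.018, -0.077, 0], "angular": [0, 0, 2]},
  {"xyz": [0.028, -0.12, 0], "angular": [0, 0, 3]},
  {"xyz": [0.038, -0.163, 0], "angular": [0, 0, 4]},
  {"xyz": [0.048, -0.206, 0], "angular": [0, 0, 5]},
  {"xyz": [0.058, -0.249, 0], "angular": [0, 0, 6]},
  {"xyz": [0.068, -0.292, 0], "angular": [-0.1, -0.1, 7.4]},
  {"xyz": [0.078, -0.334, 0], "angular": [-0.1, -0.1, 7.4]},
  {"xyz": [0.0878, -0.3757, 0], "angular": [-0.1, -0.1, 7.4]},
  {"xyz": [0.0878, -0.3757, 0], "angular": [-0.1, -0.1, 7.4]},
  {"xyz": [0.0878, -0.3757, 0], "angular": [-0.1, -0.1, 7.4]},
  {"xyz": [0.0878, -0.3757, 0], "angular": [-0.1, -0.1, 7.4]},
])

```text
clock: 41.45
position: [0.502, 0.0713, 0.1092]
ee_rot: [0.993, 0.121, -0.001, 0.0]
ft_force: [-0.7, -0.7, -2.9]
grip_width: 0.174
grasp_force: 69.3
```

Emit:
carry_out([
  {"xyz": [0, 0, 0.01], "angular": [0, 0, 0]},
  {"xyz": [0, 0, 0.018], "angular": [0, 0, 0]},
  {"xyz": [0, 0, 0.022], "angular": [0, 0, 0]},
  {"xyz": [0, 0, 0.022], "angular": [0, 0, 0]},
  {"xyz": [0, 0, 0.022], "angular": [0, 0, 0]},
  {"xyz": [0, 0, 0.022], "angular": [0, 0, 0]},
  {"xyz": [0, 0, 0.022], "angular": [0, 0, 0]},
])

```text
clock: 42.15
position: [0.5027, 0.0725, 0.0881]
ee_rot: [0.993, 0.122, -0.0, -0.0]
ft_force: [0.4, -0.2, -2.6]
grip_width: 0.177
grasp_force: 69.2
```

Run:
```python
from h import *
full(W(0,0,.062),-76)
c=snap('top');s=snap('scene')
f=lambda i:(np.clip((i[:,:,::-1].astype(float)-40)/215,0,1)**1.5*255).astype(np.uint8)
a=cv2.resize(f(c['img'][165:245,210:310]),(500,400),interpolation=cv2.INTER_CUBIC); b=cv2.resize(f(s['img'][155:235,270:340]),(300,343),interpolation=cv2.INTER_CUBIC)
o=np.zeros((400,800,3),np.uint8);o[:,:500]=a;o[:343,500:]=b;cv2.imwrite('pics/n4.png',o)
```

```text
j7 -1.19 shift [-0.0, -0.0, 0.0261] rot [-0.0, 0.0, -0.0] |0.1| pos [0.5027, 0.0725, 0.0881] ft [0.4, -0.2, -2.6] w 15.1
```

View pics/n4.png

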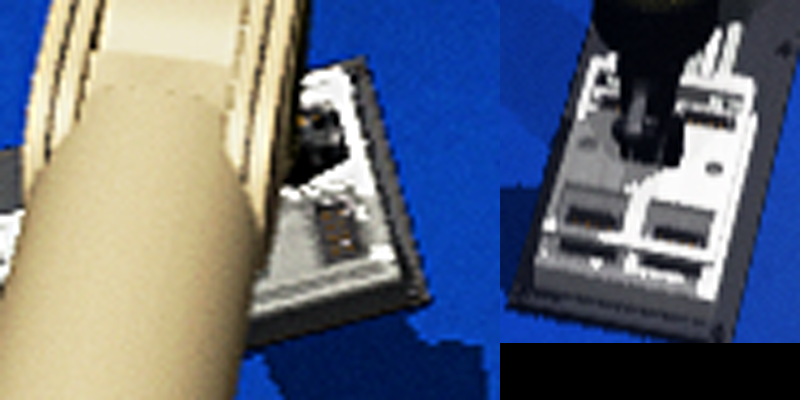

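The plate is centred over the nest, with the header windows lined up in the scene half. Lowering now.

Emit:
carry_out([
  {"xyz": [0, 0, 0.004], "angular": [0, 0, 0]},
  {"xyz": [0, 0, 0.008], "angular": [0, 0, 0]},
  {"xyz": [0, 0, 0.012], "angular": [0, 0, 0]},
  {"xyz": [0, 0, 0.016], "angular": [0, 0, 0]},
  {"xyz": [0, 0, 0.02], "angular": [0, 0, 0]},
  {"xyz": [0, 0, 0.024], "angular": [0, 0, 0]},
  {"xyz": [0, 0, 0.024], "angular": [0, 0, 0]},
  {"xyz": [0, 0, 0.024], "angular": [0, 0, 0]},
])

```text
clock: 43.05
position: [0.5024, 0.0723, 0.0638]
ee_rot: [0.993, 0.122, -0.001, -0.0]
ft_force: [0.6, -0.3, -2.5]
grip_width: 0.174
grasp_force: 69.2
```

Run:
```python
from h import *
full(W(0,0,.0595),-76); print(get_obs()['torque'].round(2))
```

```text
j7 -1.16 shift [0.0002, -0.0001, 0.0043] rot [-0.0, 0.1, -0.0] |0.1| pos [0.5024, 0.0723, 0.0638] ft [0.6, -0.3, -2.5] w 14.8
[ 0.08  0.06 -0.01]
```

Over the pins with no contact force. The last few millimetres come next.

Emit:
carry_out([
  {"xyz": [0, 0, 0.002], "angular": [0, 0, 0]},
  {"xyz": [0, 0, 0.0035], "angular": [0, 0, 0]},
  {"xyz": [0, 0, 0.0045], "angular": [0, 0, 0]},
  {"xyz": [0, 0, 0.0045], "angular": [0, 0, 0]},
  {"xyz": [0, 0, 0.0045], "angular": [0, 0, 0]},
])

```text
clock: 43.55
position: [0.5025, 0.0724, 0.0594]
ee_rot: [0.993, 0.122, -0.001, -0.0]
ft_force: [-1.2, -1.0, -3.4]
grip_width: 0.172
grasp_force: 69.2
```

Run:
```python
from h import *
full(W(0,0,.0595),-76); print(get_obs()['torque'].round(2))
```

```text
j7 -1.16 shift [0.0002, -0.0, -0.0001] rot [-0.0, 0.1, -0.0] |0.1| pos [0.5025, 0.0724, 0.0594] ft [-1.2, -1.0, -3.4] w 14.6
[-0.01  0.03 -0.01]
```

Emit:
carry_out([
  {"xyz": [0, 0, 0.0008], "angular": [0, 0, 0]},
  {"xyz": [0, 0, 0.0013], "angular": [0, 0, 0]},
  {"xyz": [0, 0, 0.0013], "angular": [0, 0, 0]},
  {"xyz": [0, 0, 0.0013], "angular": [0, 0, 0]},
])

```text
clock: 43.95
position: [0.5024, 0.0724, 0.0587]
ee_rot: [0.993, 0.122, -0.001, -0.001]
ft_force: [-6.8, -0.9, 11.3]
grip_width: 0.176
grasp_force: 71.5
```

Emit:
carry_out([
  {"xyz": [0, 0, 0], "angular": [0, 0, 0]},
  {"xyz": [0, 0, 0], "angular": [0, 0, 0]},
  {"xyz": [0, 0, -0.001], "angular": [0, 0, 0]},
  {"xyz": [0, 0, -0.002], "angular": [0, 0, 0]},
  {"xyz": [0, 0, -0.03], "angular": [0, 0, 0]},
  {"xyz": [0, 0, -0.07], "angular": [0, 0, 0]},
  {"xyz": [0, 0, -0.11], "angular": [0, 0, 0]},
  {"xyz": [0, 0, -0.135], "angular": [0, 0, 0]},
  {"xyz": [0, 0, -0.135], "angular": [0, 0, 0]},
  {"xyz": [0, 0, -0.135], "angular": [0, 0, 0]},
], hand=0.36)

```text
clock: 44.95
position: [0.5027, 0.0728, 0.1931]
ee_rot: [0.993, 0.122, -0.0, -0.001]
ft_force: [-0.7, -0.5, -0.3]
grip_width: 0.361
grasp_force: 0.0
```

Run:
```python
from h import *
a=np.radians(113)
full(W(.04*np.sin(a),.215+.04*np.cos(a),.19),-76)
```

```text
j7 -1.35 shift [0.0368, -0.199, 0.0034] rot [-0.1, 0.0, 0.0] |0.1| pos [0.5027, 0.0728, 0.1931] ft [-0.7, -0.5, -0.3] w 30.7
```

Emit:
carry_out([
  {"xyz": [0.007, -0.038, 0], "angular": [0, 0, 0]},
  {"xyz": [0.015, -0.083, 0], "angular": [0, 0, 0]},
  {"xyz": [0.024, -0.128, 0], "angular": [0, 0, 0]},
  {"xyz": [0.032, -0.172, 0], "angular": [0, 0, 0]},
  {"xyz": [0.0368, -0.199, 0.003], "angular": [-0.1, 0, 0]},
  {"xyz": [0.0368, -0.199, 0.003], "angular": [-0.1, 0, 0]},
  {"xyz": [0.0368, -0.199, 0.003], "angular": [-0.1, 0, 0]},
  {"xyz": [0.0368, -0.199, 0.003], "angular": [-0.1, 0, 0]},
], hand=0.6)

```text
clock: 45.75
position: [0.4904, 0.2727, 0.1895]
ee_rot: [0.993, 0.121, -0.001, 0.001]
ft_force: [0.2, 0.1, -0.7]
grip_width: 0.594
grasp_force: 0.0
```

Run:
```python
from h import *
full([.4906,.2748,.106],-76)
c=snap('top');s=snap('scene')
f=lambda i:(np.clip((i[:,:,::-1].astype(float)-40)/215,0,1)**1.5*255).astype(np.uint8)
a=cv2.resize(f(c['img'][165:265,160:310]),(480,320),interpolation=cv2.INTER_CUBIC); b=cv2.resize(f(s['img'][125:235,265:345]),(320,440),interpolation=cv2.INTER_CUBIC)
o=np.zeros((440,800,3),np.uint8);o[:320,:480]=a;o[:440,480:]=b;cv2.imwrite('pics/n5.png',o)
```

```text
j7 -1.60 shift [0.0009, -0.0022, 0.0835] rot [0.1, 0.1, -0.1] |0.2| pos [0.4904, 0.2727, 0.1895] ft [0.2, 0.1, -0.7] w 50.5
```

View pics/n5.png

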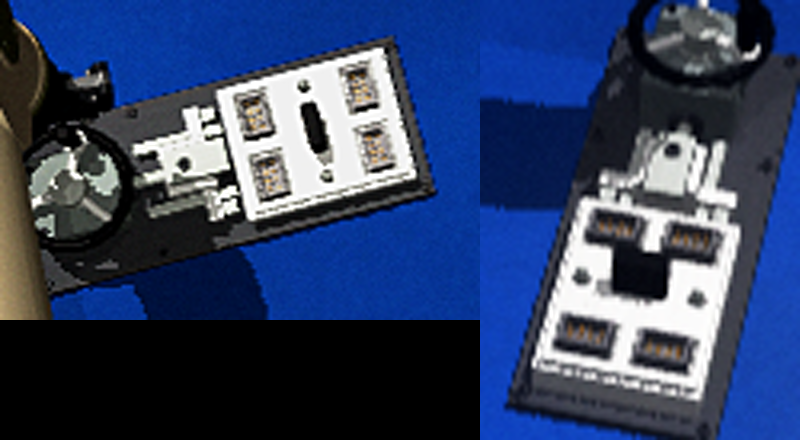

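The plate lies flat with both pins through its holes, crop (305,85) and (327,175). All four headers show in its windows and the toe is clear. Now I grip the handle.

Emit:
carry_out([
  {"xyz": [0.0004, -0.001, 0.03], "angular": [0, 0, 0]},
  {"xyz": [0.0004, -0.001, 0.06], "angular": [0, 0, 0]},
  {"xyz": [0.0004, -0.001, 0.0835], "angular": [0, 0, 0]},
  {"xyz": [0.0004, -0.001, 0.0835], "angular": [0, 0, 0]},
  {"xyz": [0.0004, -0.001, 0.0835], "angular": [0, 0, 0]},
])

```text
clock: 46.35
position: [0.4907, 0.2746, 0.1073]
ee_rot: [0.993, 0.121, -0.0, 0.001]
ft_force: [-0.0, 0.8, 1.4]
grip_width: 0.6
grasp_force: 0.0
```

Emit:
carry_out([
  {"xyz": [0, 0, 0], "angular": [0, 0, 0]},
  {"xyz": [0, 0, 0], "angular": [0, 0, 0]},
  {"xyz": [0, 0, 0], "angular": [0, 0, 0]},
  {"xyz": [0, 0, 0], "angular": [0, 0, 0]},
  {"xyz": [0, 0, 0], "angular": [0, 0, 0]},
  {"xyz": [0, 0, 0], "angular": [0, 0, 0]},
], hand=0.0, grip_force=20)

```text
clock: 46.95
position: [0.4908, 0.2757, 0.1078]
ee_rot: [0.993, 0.122, 0.0, 0.0]
ft_force: [-1.7, 0.3, 6.4]
grip_width: 0.194
grasp_force: 22.1
```

```bash
python3 circ.py 113 15 12; python3 -c "
from circ import *
rows(293,15,12)"
```

```text
[0.49080837 0.27572721 0.10776743] [-1.69906721  0.30241627  6.43224645] 0.19429073783322068 [ 37.72374608 200.04315089] r 40.58064013044248 a 111.62751715551944
[[-0.0053, 0.009, 0], [-0.0127, 0.0163, 0], [-0.0218, 0.0215, 0], [-0.0319, 0.0241, 0], [-0.0424, 0.024, 0], [-0.0524, 0.0212, 0], [-0.0614, 0.0159, 0], [-0.0688, 0.0085, 0], [-0.0739, -0.0006, 0], [-0.0765, -0.0107, 0], [-0.0764, -0.0212, 0], [-0.0736, -0.0312, 0]]
[[0.0053, -0.009, 0], [0.0127, -0.0163, 0], [0.0218, -0.0215, 0], [0.0319, -0.0241, 0], [0.0424, -0.024, 0], [0.0524, -0.0212, 0], [0.0614, -0.0159, 0], [0.0688, -0.0085, 0], [0.0739, 0.0006, 0], [0.0765, 0.0107, 0], [0.0764, 0.0212, 0], [0.0736, 0.0312, 0]]
```

Emit:
carry_out([
  {"xyz": [-0.0053, 0.009, 0], "angular": [0, 0, 0]},
  {"xyz": [-0.0127, 0.0163, 0], "angular": [0, 0, 0]},
  {"xyz": [-0.0218, 0.0215, 0], "angular": [0, 0, 0]},
  {"xyz": [-0.0319, 0.0241, 0], "angular": [0, 0, 0]},
  {"xyz": [-0.0424, 0.024, 0], "angular": [0, 0, 0]},
  {"xyz": [-0.0524, 0.0212, 0], "angular": [0, 0, 0]},
  {"xyz": [-0.0614, 0.0159, 0], "angular": [0, 0, 0]},
  {"xyz": [-0.0688, 0.0085, 0], "angular": [0, 0, 0]},
  {"xyz": [-0.0739, -0.0006, 0], "angular": [0, 0, 0]},
  {"xyz": [-0.0765, -0.0107, 0], "angular": [0, 0, 0]},
  {"xyz": [-0.0764, -0.0212, 0], "angular": [0, 0, 0]},
  {"xyz": [-0.0736, -0.0312, 0], "angular": [0, 0, 0]},
])

```text
clock: 48.15
position: [0.4115, 0.2876, 0.1076]
ee_rot: [0.993, 0.121, -0.0, 0.0]
ft_force: [0.8, -3.2, 12.6]
grip_width: 0.192
grasp_force: 22.7
```

Emit:
carry_out([
  {"xyz": [0.0053, -0.009, 0], "angular": [0, 0, 0]},
  {"xyz": [0.0127, -0.0163, 0], "angular": [0, 0, 0]},
  {"xyz": [0.0218, -0.0215, 0], "angular": [0, 0, 0]},
  {"xyz": [0.0319, -0.0241, 0], "angular": [0, 0, 0]},
  {"xyz": [0.0424, -0.024, 0], "angular": [0, 0, 0]},
  {"xyz": [0.0524, -0.0212, 0], "angular": [0, 0, 0]},
  {"xyz": [0.0614, -0.0159, 0], "angular": [0, 0, 0]},
  {"xyz": [0.0688, -0.0085, 0], "angular": [0, 0, 0]},
  {"xyz": [0.0739, 0.0006, 0], "angular": [0, 0, 0]},
  {"xyz": [0.0765, 0.0107, 0], "angular": [0, 0, 0]},
  {"xyz": [0.0764, 0.0212, 0], "angular": [0, 0, 0]},
  {"xyz": [0.0736, 0.0312, 0], "angular": [0, 0, 0]},
])

```text
clock: 49.35
position: [0.4908, 0.2756, 0.1077]
ee_rot: [0.993, 0.122, 0.0, -0.0]
ft_force: [-2.2, 3.3, 9.3]
grip_width: 0.192
grasp_force: 22.4
```

Emit:
carry_out([
  {"xyz": [-0.0053, 0.009, 0], "angular": [0, 0, 0]},
  {"xyz": [-0.0127, 0.0163, 0], "angular": [0, 0, 0]},
  {"xyz": [-0.0218, 0.0215, 0], "angular": [0, 0, 0]},
  {"xyz": [-0.0319, 0.0241, 0], "angular": [0, 0, 0]},
  {"xyz": [-0.0424, 0.024, 0], "angular": [0, 0, 0]},
  {"xyz": [-0.0524, 0.0212, 0], "angular": [0, 0, 0]},
  {"xyz": [-0.0614, 0.0159, 0], "angular": [0, 0, 0]},
  {"xyz": [-0.0688, 0.0085, 0], "angular": [0, 0, 0]},
  {"xyz": [-0.0739, -0.0006, 0], "angular": [0, 0, 0]},
  {"xyz": [-0.0765, -0.0107, 0], "angular": [0, 0, 0]},
  {"xyz": [-0.0764, -0.0212, 0], "angular": [0, 0, 0]},
  {"xyz": [-0.0736, -0.0312, 0], "angular": [0, 0, 0]},
])

```text
clock: 50.55
position: [0.4115, 0.2875, 0.1076]
ee_rot: [0.993, 0.121, -0.001, 0.0]
ft_force: [1.4, -3.6, 12.7]
grip_width: 0.191
grasp_force: 22.7
```

```bash
python3 circ.py
```

```text
[0.41149416 0.28754609 0.10763309] [ 1.39227041 -3.60542979 12.66081901] 0.1914620610434169 [-36.37525071 230.6988047 ] r 39.61832067042648 a -66.65597272492357
```

Emit:
carry_out([
  {"xyz": [0.0053, -0.009, 0], "angular": [0, 0, 0]},
  {"xyz": [0.0127, -0.0163, 0], "angular": [0, 0, 0]},
  {"xyz": [0.0218, -0.0215, 0], "angular": [0, 0, 0]},
  {"xyz": [0.0319, -0.0241, 0], "angular": [0, 0, 0]},
  {"xyz": [0.0424, -0.024, 0], "angular": [0, 0, 0]},
  {"xyz": [0.0524, -0.0212, 0], "angular": [0, 0, 0]},
  {"xyz": [0.0614, -0.0159, 0], "angular": [0, 0, 0]},
  {"xyz": [0.0688, -0.0085, 0], "angular": [0, 0, 0]},
  {"xyz": [0.0739, 0.0006, 0], "angular": [0, 0, 0]},
  {"xyz": [0.0739, 0.0006, 0], "angular": [0, 0, 0]},
])

```text
clock: 51.55
position: [0.4846, 0.3037, 0.1078]
ee_rot: [0.993, 0.121, 0.0, 0.0]
ft_force: [1.5, -1.4, 8.5]
grip_width: 0.188
grasp_force: 22.2
```

```bash
python3 circ.py 68 5 12;python3 -c "
from circ import *
rows(128,5,12);rows(188,5,12)
c=snap('top');s=snap('scene')
f=lambda i:(np.clip((i[:,:,::-1].astype(float)-60)/195,0,1)**2*255).astype(np.uint8)
a=cv2.resize(f(c['img'][180:250,195:265]),(400,400),interpolation=cv2.INTER_CUBIC); b=cv2.resize(f(s['img'][150:220,280:350]),(400,400),interpolation=cv2.INTER_CUBIC)
cv2.imwrite('pics/n6.png',np.hstack([a,b]))"
```

```text
[0.48458088 0.30367792 0.10776402] [ 1.49422099 -1.44686502  8.51927214] 0.18789345792851253 [ 38.44312813 228.67016504] r 40.80131753592601 a 70.4248931179135
[[0.0012, 0.0033, 0], [0.0021, 0.0067, 0], [0.0026, 0.0101, 0], [0.0029, 0.0136, 0], [0.0029, 0.0171, 0], [0.0026, 0.0205, 0], [0.0019, 0.024, 0], [0.001, 0.0273, 0], [-0.0002, 0.0306, 0], [-0.0017, 0.0338, 0], [-0.0035, 0.0368, 0], [-0.0055, 0.0396, 0]]
[[-0.0023, 0.0027, 0], [-0.0047, 0.0051, 0], [-0.0074, 0.0073, 0], [-0.0103, 0.0093, 0], [-0.0133, 0.011, 0], [-0.0165, 0.0125, 0], [-0.0198, 0.0137, 0], [-0.0232, 0.0146, 0], [-0.0266, 0.0151, 0], [-0.0301, 0.0154, 0], [-0.0336, 0.0154, 0], [-0.0371, 0.0151, 0]]
[[-0.0034, -0.0006, 0], [-0.0068, -0.0016, 0], [-0.0101, -0.0028, 0], [-0.0132, -0.0043, 0], [-0.0162, -0.006, 0], [-0.0191, -0.008, 0], [-0.0217, -0.0103, 0], [-0.0242, -0.0128, 0], [-0.0264, -0.0155, 0], [-0.0284, -0.0183, 0], [-0.0301, -0.0214, 0], [-0.0316, -0.0245, 0]]
```

View pics/n6.png

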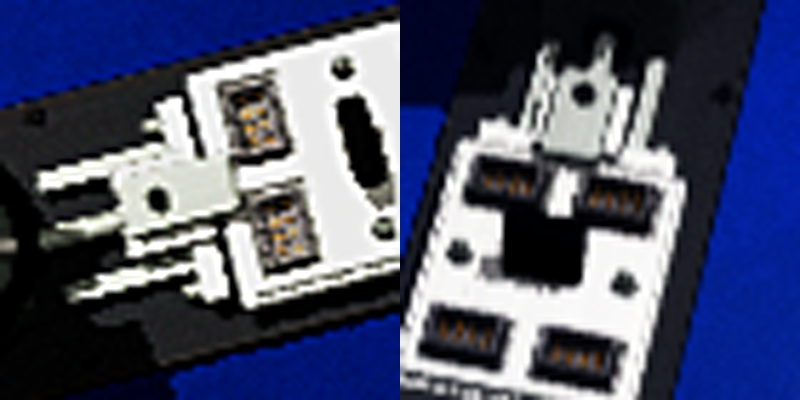

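The toe tip, top crop (240,185), now overhangs the plate edge but still has some way to go. I wind on in small steps and watch the force.

Emit:
carry_out([
  {"xyz": [0.0012, 0.0033, 0], "angular": [0, 0, 0]},
  {"xyz": [0.0021, 0.0067, 0], "angular": [0, 0, 0]},
  {"xyz": [0.0026, 0.0101, 0], "angular": [0, 0, 0]},
  {"xyz": [0.0029, 0.0136, 0], "angular": [0, 0, 0]},
  {"xyz": [0.0029, 0.0171, 0], "angular": [0, 0, 0]},
  {"xyz": [0.0026, 0.0205, 0], "angular": [0, 0, 0]},
  {"xyz": [0.0026, 0.0205, 0], "angular": [0, 0, 0]},
])

```text
clock: 52.35
position: [0.49, 0.2908, 0.1078]
ee_rot: [0.992, 0.124, 0.0, -0.003]
ft_force: [-1.2, 16.4, 4.4]
grip_width: 0.194
grasp_force: 22.3
```

```bash
python3 circ.py 98 5 6
```

```text
[0.4900411  0.29079927 0.10781356] [-1.16078296 16.35166022  4.41254893] 0.19425324462923096 [ 40.62552455 214.85312576] r 40.62579004514816 a 90.2071416282531
[[-0.0006, 0.0034, 0], [-0.0016, 0.0068, 0], [-0.0028, 0.0101, 0], [-0.0043, 0.0132, 0], [-0.0061, 0.0162, 0], [-0.0082, 0.019, 0]]
```

Resistance jumps to 16 N at about 90°, after roughly 1.94 turns, which looks like the stop. I press a little more and check the toe position.

Emit:
carry_out([
  {"xyz": [-0.0006, 0.0034, 0], "angular": [0, 0, 0]},
  {"xyz": [-0.0006, 0.0034, 0], "angular": [0, 0, 0]},
  {"xyz": [-0.0006, 0.0034, 0], "angular": [0, 0, 0]},
])

```text
clock: 52.65
position: [0.49, 0.2905, 0.108]
ee_rot: [0.992, 0.125, 0.001, -0.004]
ft_force: [-0.2, 26.6, 0.5]
grip_width: 0.194
grasp_force: 22.5
```

```bash
python3 circ.py; python3 -c "
from h import *
c=snap('top');s=snap('scene')
f=lambda i:(np.clip((i[:,:,::-1].astype(float)-60)/195,0,1)**2*255).astype(np.uint8)
o=[]
for k,(x,y) in((c,(215,190)),(s,(290,155))):
    g=cv2.resize(f(k['img'][y:y+50,x:x+50]),(400,400),interpolation=cv2.INTER_CUBIC)
    for X in(-.015,.015):
        for Y,col in((.064,(0,0,255)),(.072,(0,200,0))):
            p=(proj(k,W(X,Y,.062))-[x,y]+.5)*8; cv2.circle(g,tuple(int(v) for v in p),3,col,-1)
    o.append(g)
cv2.imwrite('pics/n7.png',np.hstack(o))"
```

```text
[0.48998725 0.29046336 0.10797525] [-0.18288626 26.56035828  0.51433417] 0.1936946730307333 [ 40.49201006 214.54021451] r 40.49462040032871 a 90.650563796206
```

View pics/n7.png

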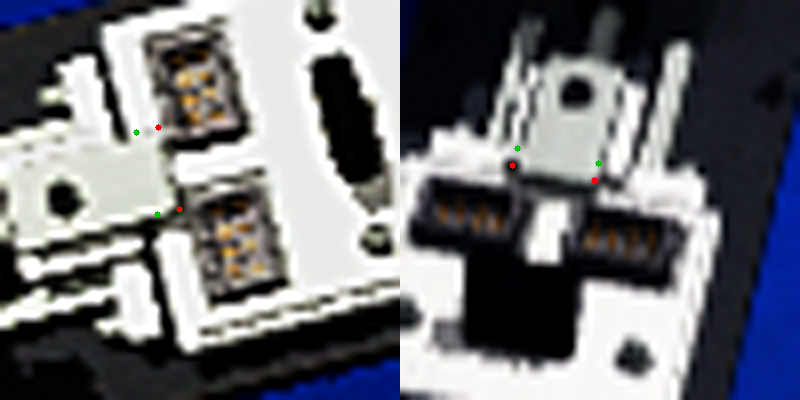

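Both views put the toe tip on the red 64 mm mark, so the slide is on its stop. I relax the push, release and lift clear.

Emit:
carry_out([
  {"xyz": [0.0005, -0.004, 0], "angular": [0, 0, 0]},
  {"xyz": [0.0005, -0.0075, 0], "angular": [0, 0, 0]},
  {"xyz": [0.0005, -0.0075, 0], "angular": [0, 0, 0]},
])

```text
clock: 53.05
position: [0.4899, 0.2911, 0.1078]
ee_rot: [0.993, 0.122, 0.0, -0.0]
ft_force: [0.5, 4.0, 8.0]
grip_width: 0.193
grasp_force: 22.4
```

Emit:
carry_out([
  {"xyz": [0, 0, 0], "angular": [0, 0, 0]},
  {"xyz": [0, 0, 0], "angular": [0, 0, 0]},
  {"xyz": [0, 0, 0], "angular": [0, 0, 0]},
  {"xyz": [0, 0, -0.03], "angular": [0, 0, 0]},
  {"xyz": [0, 0, -0.07], "angular": [0, 0, 0]},
  {"xyz": [0, 0, -0.11], "angular": [0, 0, 0]},
  {"xyz": [0, 0, -0.11], "angular": [0, 0, 0]},
  {"xyz": [0, 0, -0.11], "angular": [0, 0, 0]},
], hand=0.5)

```text
clock: 53.85
position: [0.4898, 0.2899, 0.2168]
ee_rot: [0.993, 0.122, -0.0, 0.0]
ft_force: [0.4, -0.6, -0.6]
grip_width: 0.499
grasp_force: 0.0
```

Emit:
carry_out([
  {"xyz": [0, -0.04, 0], "angular": [0, 0, 0]},
  {"xyz": [0, -0.08, 0], "angular": [0, 0, 0]},
  {"xyz": [0, -0.12, 0], "angular": [0, 0, 0]},
  {"xyz": [0, -0.12, 0], "angular": [0, 0, 0]},
  {"xyz": [0, -0.12, 0], "angular": [0, 0, 0]},
])

```text
clock: 54.35
position: [0.4599, 0.4063, 0.2146]
ee_rot: [0.992, 0.122, -0.001, 0.002]
ft_force: [0.8, -0.8, 0.1]
grip_width: 0.499
grasp_force: 0.0
```

```bash
python3 circ.py; python3 -c "
from h import *
c=snap('top');s=snap('scene')
f=lambda i:(np.clip((i[:,:,::-1].astype(float)-50)/205,0,1)**1.7*255).astype(np.uint8)
o=[]
for k,(x,y) in((c,(160,170)),(s,(265,115))):
    g=cv2.resize(f(k['img'][y:y+100,x:x+130][:, :100] if k is s else k['img'][y:y+100,x:x+140]),(400,400) if k is s else (400,286),interpolation=cv2.INTER_CUBIC)
    o.append(cv2.copyMakeBorder(g,0,400-g.shape[0],0,0,cv2.BORDER_CONSTANT))
cv2.imwrite('pics/n8.png',np.hstack(o))"
```

```text
[0.45986138 0.40634907 0.21463292] [ 0.8237965  -0.83604603  0.14250194] 0.4991379208569831 [ 39.29630185 334.27172974] r 125.57844104026937 a 18.235433896636124
```

View pics/n8.png

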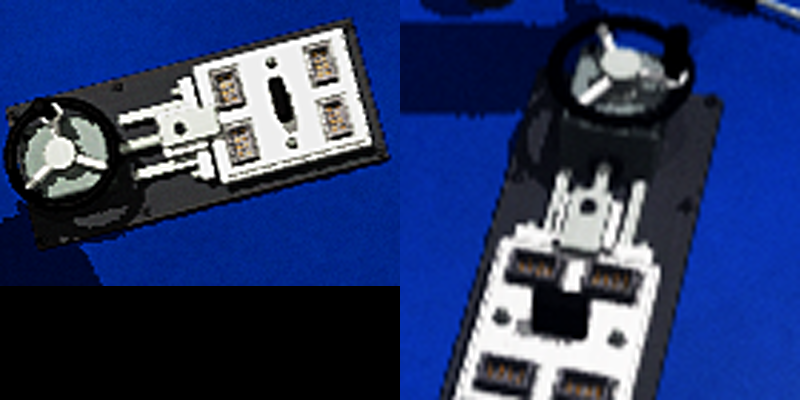

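The final view shows four headers in the windows, the plate flat over both pins, the toe over the plate edge at (215,125), and the robot clear.

```bash
python3 -c "
from workcell import *
print(hand_in())"
```

```text
the job is handed in; nothing more can be done
None
```

I handed the job in at about 54 s of the 210 s, and no verdict came back: all four headers are in their pockets, the plate is seated over both pins, and the clamp is wound in to its stop.

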